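Clamp a heat sink and its power module in the bench screw press

TASK

Lift the heat sink with the black power module out of its foam tray, set it down on the bed at the mouth of the screw press and let go, then slide it in from its tail end, between the columns and under the raised foot, until the module lies squarely centred under the foot. Turn the T-handle clockwise until rising resistance shows that the foot bears firmly on the module, stop well before the sprung foot bottoms out, and let go. Do not drop the heat sink or knock it hard against the columns, and leave the other things on the bench where they are.

Things in the scene. Friction and masses are not known exactly. Their poses are not given: they have to be found in the camera images.
- heatsink: Aluminium heat sink, 180 long (x) x 56 wide (y) x 36 high, about 0.6 kg, fins down, z up. Origin: centre of its underside. Front end +x, tail end -x. A flat black power module, 60 (x) x 46 (y) x 8 high, is bonded on top, centred 25 mm ahead of the origin; overall height 44 mm. Its long sides are flat outer fins, good to grip anywhere, 56 mm apart.
- module_top (a point): Centre of the module's top face, 25 mm ahead of the heat sink's origin and 44 mm above its underside; same axes as the heat sink.
- tray: Fixed black tray, 240 (x) x 164 (y) x 40 high, filled with pink foam. Origin: centre of its underside. The heat sink lies along x, front end to +x, in a fitted recess (3 mm play, floor 6 mm above the bench); only its top 2 mm and the module stand out. Finger cut-outs only at the middle: 28 mm to either side of it along x, out to y = +-66, down to the recess floor. Lift straight up.
- press: Fixed screw press. Origin: on the screw axis at bench level; z up; x is the loading direction: work goes in from the -x side (the mouth), front end first. Bed: flat plate 20 high, from x = -165 to +105, 140 wide. Crosshead: x from -22 to +22, y from -71 to +71, underside 118 and top 152 above the bench. Under it hang a platen (36 mm deep in x) and the foot.
- columns: The press's two steel columns, 20 mm diameter, at y = +48 and -48, x = 0 (same origin and axes as the press): 76 mm clear between them.
- foot_face (a point): Centre of the underside of the foot, a 40 x 40 mm rubber-faced square on the screw axis: 70 mm above the bench (6 above a module on the bed) at handle 0, 3.82 mm lower per rad of handle. The foot is sprung: once it bears it stops sinking while the platen closes on it by up to 6 mm at 15 N per mm, then it is at its stop (90 N).
- t_bar (a point): Middle of the T-handle's cross bar, on the screw axis, 226 mm above the bench at handle 0 (sinks with the screw, 3.82 mm per rad). The bar is 14 mm thick and 100 mm long, with 22 mm balls at its ends, and lies along this point's y axis; z up. Below it a bare 12 mm stem, 30 mm long, joins the screw. Grip the bar from above at its middle.
- handle (a joint): T-handle angle in rad: 0 with the screw raised, growing clockwise seen from above (lowers the foot, 24 mm a turn), to 3.5. Starts between 0 and 0.7; the foot touches the module at about 1.57, is at its stop at about 3.1. Running free takes 0.28 N m, clamping adds 0.22 N m per rad after the touch. The screw stays where it is left up to about 70 N. 0.6 to 1.1 rad past the touch is firm.
- foot: The press foot itself (same origin and axes as the press, at bench level, moving with the screw).
- multimeter: Bystander: orange multimeter, 180 x 85 x 41, lying flat. Origin: centre of its underside.
- spool: Bystander: solder spool, 60 diameter x 40 high, upright. Origin: centre of its underside.
- screwdriver: Bystander: red screwdriver, 180 long, lying.
- flux: Bystander: white bottle with blue cap, 44 diameter x 110 high. Origin: centre of its underside.
- bare_sink: Bystander: short bare heat sink without module, 100 x 56 x 36. Origin: centre of its underside.
- sponge_tin: Bystander: small dark tin with a yellow sponge, 85 x 65 x 23. Origin: centre of its underside.
- pliers: Bystander: blue-handled pliers, 165 long, lying.
There are look-alikes about, which are no part of the job. Leave any yellow look-alike of the heatsink alone.

How it is judged:
By the outcome, as a careful person would: the job done as asked, in the order asked, and still so for the second after the job is handed in, with the robot touching nothing.
It also fails if it takes over 64 s, if anything falls off the work surface, if the arm or the gripper's body presses on something with over 40 N, if the wrist force passes 120 N, or if a joint passes its speed limit or range.

ROBOT

A 6-joint arm with a two-finger parallel gripper is mounted at the origin on the work surface. World frame = base frame: x ahead of the robot, y to its left, z up, the work surface at z = 0. Lengths are in m, angles in degrees, forces in N, time in s.
With the tool pointing down it reaches from about 0.25 to 0.725 m from the base axis. Payload 9.7 kg.
Tool frame: the origin (TCP) lies on the centre line of the jaws, within the pads' length; the fingertips stand tip_reach ahead of it and the grasp point (between the pads) lies 2 mm behind it (tip_reach is the distance from the TCP to the fingertips, in m); z points along the fingers, y is the direction in which the jaws open and shut (so a half turn about z gives the same grasp; the last joint's range is limited). The gripper opens to 85 mm and grips with 20 to 120 N. Pads are 22 mm wide; open, the fingers measure 114 mm over their backs; the gripper's body (76 mm by 85 mm) begins 54 mm behind the grasp point. The pads swing forward as they close: fully open they stand 13 mm farther back than shut.
Start: joints at [66.864, 4.979, 10.078, 95.1, 0, 90], TCP at [0.216, 0.506, 0.248] pointing down, gripper open.
Joint ranges: [-179.16, 179.16], [-48.56, 103.87], [-65.8, 70.77], [-126.05, 130.52], [-82.76, 87.17], [-180, 180]. Speed limits (degrees/s): [127.2, 127.2, 147.25, 180, 180, 180].

INTERFACE

Orientations are given as [roll, pitch, yaw] about the fixed x, y, z axes, in that order (R = Rz(yaw) Ry(pitch) Rx(roll)).
In Python, from workcell import get_obs, camera, calibration, job_done, tip_reach gives the robot as it stands.
- The arm moves only by the tool apply_moves, never from a script. Its argument "rows" is a list of rows, each a list of 7 numbers: the shift along the world's x, y, z in mm, then the turn, a rotation vector about the world's x, y, z in degrees, then the closure, from 0 (fully open) to 1 (shut). A call has 1 to 20 rows; each row shifts and turns the commanded pose from where the row before left it; what a row does not reach is not made up. A row lasts 1/8 s, in which the tool goes at most 62.5 mm and 10.7 degrees, less where a joint would pass 70% of its speed; a pose out of reach is approached as far as the arm can. A call with a gripper value outside its range is refused whole. The fingers move at their own pace and stop on an object; "grip_force" is the grip in N (left out, the last holds). Time passes only in rows, so rows that do not move let the fingers close. It gives the time, the measured TCP pose, the force and the opening at its end, in the units of the state.
- get_obs(): the state, without advancing time (a new reading comes with each control period).
- camera(name): name is "scene" or "top" or "wrist"; returns the picture (384x512x3 uint8, red, green, blue); there is no depth.
- calibration(name): a dict with "intrinsics" (3x3 intrinsics, pixels), "T" (4x4, takes a point from camera to world coordinates); the wrist camera has in their place "mount" (4x4, takes a point from camera to tool coordinates, whose origin is the TCP and whose axes are the flange's). Camera axes: x right, y down, z forward; pixel columns grow to the right and rows downward; lengths in m; the calibration is good to about 2 mm. A picture is of the moment at which its call begins: read the wrist's pose just before it. calibration takes no time and is no camera call.
- job_done(): hands the job in, once; it reports no verdict.
The state is a dict: "time": time; "q": joint angles; "qd": joint speeds; "joint_efforts": joint torques, N m; "ee_pos": TCP position; "tcp_rot": TCP orientation; "wrist_force": force on the tool from outside, world axes, zero at the start; "torque": the same for the moment, N m; "opening": finger opening in m.
Only numpy, scipy, OpenCV 4.12 (cv2) and the standard library are available. Lean on these libraries where they do the work, as an engineer would, in place of code of your own. Each camera call takes 0.05 s, during which the arm holds its last target.

## Working session

There is one attempt and no reset: what is moved stays moved. The work goes in short steps, Python scripts to look and compute and a tool call to move; the robot and the scene stay as the last step left them, time stands still between calls to the robot, and variables do not carry over. Pictures are saved under pics/ and viewed, and the job is handed in when it is done.

Besides the shell and the picture viewer there is one more tool, called as name(argument=value, ...), one argument or row to a line, values as JSON. apply_moves: Moves the arm, as the interface text tells. Its arguments: {"type":"object","properties":{"rows":{"type":"array","items":{"type":"array","items":{"type":"number"}}},"grip_force":{"type":"number"}},"required":["rows"]}

```bash
mkdir -p pics; ls; python3 - <<'E'
from workcell import *
import cv2, numpy as np
np.set_printoptions(precision=4,suppress=True)
print(get_obs()); print(tip_reach)
for n in ["scene","top","wrist"]:
    c=calibration(n); print(n,c)
    im=camera(n); cv2.imwrite(f"pics/{n}0.png",im[:,:,::-1])
E
```

```text
pics
{'time': 0.0, 'q': array([66.8626,  5.01  , 10.0334, 95.0985,  0.0002, 89.9996]), 'qd': array([ 0.0461, -0.0085,  0.0042,  0.0057,  0.0368, -0.0553]), 'joint_efforts': array([  0.0004, -52.0382,  46.4801,   0.0163,  -0.0001,  -0.    ]), 'ee_pos': array([0.216 , 0.5056, 0.2476]), 'tcp_rot': array([-179.9248,   -0.0002,  156.863 ]), 'wrist_force': array([-0.1041, -0.3484, -0.0116]), 'torque': array([ 0.0136,  0.0405, -0.0084]), 'opening': 0.08514333439757393}
0.017
scene {'intrinsics': array([[350.0052,   0.    , 253.7379],
       [  0.    , 350.0052, 189.6452],
       [  0.    ,   0.    ,   1.    ]]), 'T': array([[ 0.3804,  0.7622, -0.5238,  1.156 ],
       [ 0.9248, -0.3091,  0.2217, -0.1371],
       [ 0.0071, -0.5687, -0.8225,  1.1228],
       [ 0.    ,  0.    ,  0.    ,  1.    ]])}
top {'intrinsics': array([[473.2746,   0.    , 266.5935],
       [  0.    , 473.2746, 195.1751],
       [  0.    ,   0.    ,   1.    ]]), 'T': array([[-0.0173, -0.9925,  0.1207,  0.3492],
       [-0.9998,  0.0171, -0.0028,  0.1231],
       [ 0.0007, -0.1208, -0.9927,  1.6999],
       [ 0.    ,  0.    ,  0.    ,  1.    ]])}
wrist {'intrinsics': array([[295.2366,   0.    , 255.0147],
       [  0.    , 295.2366, 195.1856],
       [  0.    ,   0.    ,   1.    ]]), 'mount': array([[ 0.0003, -0.9611, -0.2761,  0.0702],
       [ 1.    ,  0.0003, -0.0002,  0.0004],
       [ 0.0003, -0.2761,  0.9611, -0.1246],
       [ 0.    ,  0.    ,  0.    ,  1.    ]])}
```

View pics/scene0.png

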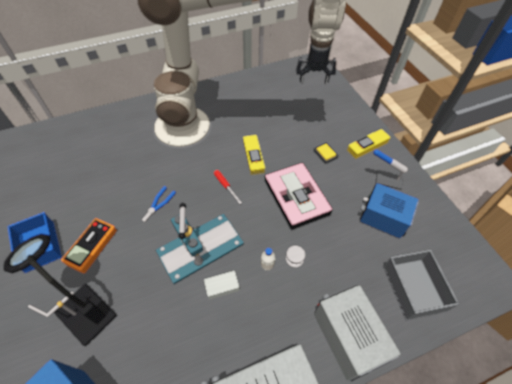

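View pics/top0.png

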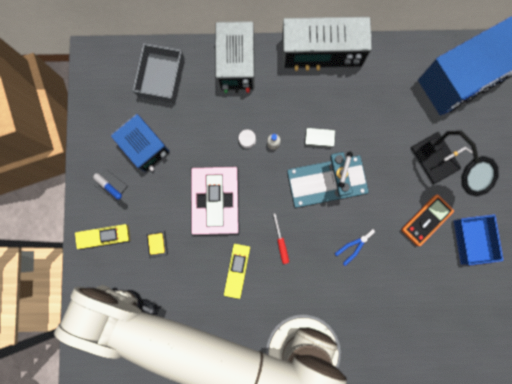

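View pics/wrist0.png

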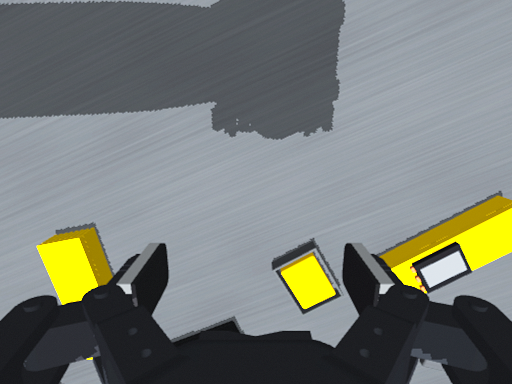

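The top view shows the tray, with the silver sink and black module, at about (215,200). The press is at about (328,180), with its crosshead near (345,172), and the yellow look-alikes are elsewhere. I'll zoom in on both.

```bash
python3 - <<'E'
import cv2
a=cv2.imread('pics/top0.png')
cv2.imwrite('pics/tz1.png',cv2.resize(a[145:225,270:390],None,fx=6.5,fy=6.5,interpolation=cv2.INTER_CUBIC))
cv2.imwrite('pics/tz2.png',cv2.resize(a[160:240,180:250],None,fx=7,fy=7,interpolation=cv2.INTER_CUBIC))
a=cv2.imread('pics/scene0.png')
cv2.imwrite('pics/sz1.png',cv2.resize(a[195:285,145:255],None,fx=6.5,fy=6.5,interpolation=cv2.INTER_CUBIC))
E
```

```text
(no output)
```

View pics/tz1.png

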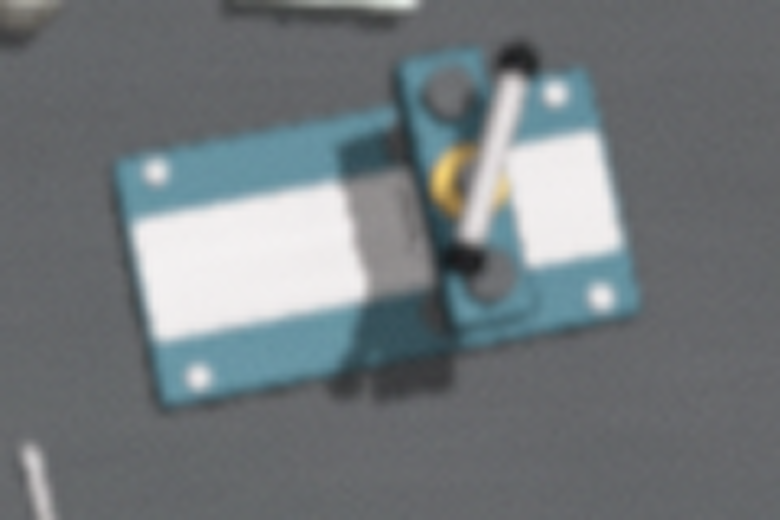

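View pics/tz2.png

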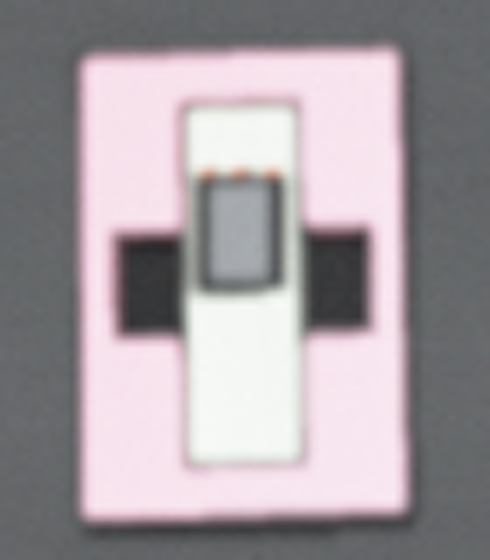

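View pics/sz1.png

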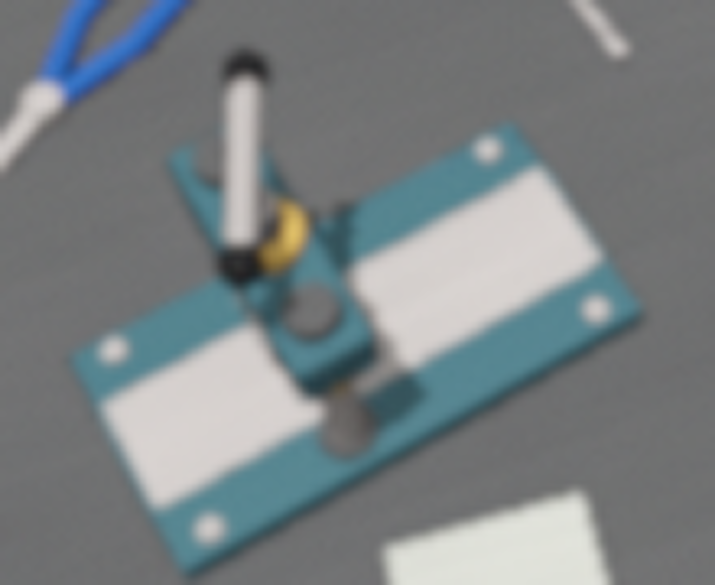

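The bed corners, the four bed screws, the crosshead with its T-bar, and the tray recess are all visible. Measuring by mask and ray casting.

```bash
cat > h.py <<'E'
from workcell import *
import cv2, numpy as np
from scipy.spatial.transform import Rotation as R
np.set_printoptions(precision=4,suppress=True)
def pose():
    o=get_obs(); T=np.eye(4); T[:3,:3]=R.from_euler('xyz',o['tcp_rot'],degrees=True).as_matrix(); T[:3,3]=o['ee_pos']; return T
def cam(n):
    T=pose() if n=='wrist' else None
    im=camera(n)[:,:,::-1].copy(); c=calibration(n)
    T=T@c['mount'] if n=='wrist' else c['T']
    return im,c['intrinsics'],T
def ray(p,K,T,z):
    p=np.asarray(p,float).reshape(-1,2)
    d=np.c_[(p-K[:2,2])/K[[0,1],[0,1]],np.ones(len(p))]@T[:3,:3].T
    return T[:3,3]+d*((z-T[2,3])/d[:,2])[:,None]
def proj(P,K,T):
    P=np.asarray(P,float).reshape(-1,3); c=(P-T[:3,3])@T[:3,:3]
    return c[:,:2]/c[:,2:]*K[0,0]+K[:2,2]
def big(m):
    n,l,s,c=cv2.connectedComponentsWithStats(m.astype(np.uint8))
    k=1+np.argmax(s[1:,4]); return (l==k).astype(np.uint8)
def rect(m):
    c=max(cv2.findContours(m.astype(np.uint8),cv2.RETR_EXTERNAL,cv2.CHAIN_APPROX_NONE)[0],key=cv2.contourArea)
    return c
E
python3 - <<'E'
from h import *
K,T=calibration('top')['intrinsics'],calibration('top')['T']
im=cv2.imread('pics/top0.png'); hsv=cv2.cvtColor(im,cv2.COLOR_BGR2HSV)
H,S,V=[hsv[...,i].astype(int) for i in range(3)]
b,g,r=[im[...,i].astype(int) for i in range(3)]
roi=np.zeros(H.shape,bool); roi[155:245,180:250]=1
m=roi&(V>150)
c=rect(big(m))
w=ray(c.reshape(-1,2),K,T,0.04)
print('tray',cv2.minAreaRect((w[:,:2]*1000).astype(np.float32)))
# heat sink: greenish white, not pink
m=roi&(V>190)&(r-g<8); m=big(m); c=rect(m); w=ray(c.reshape(-1,2),K,T,0.042)
print('sink',cv2.minAreaRect((w[:,:2]*1000).astype(np.float32)))
roi[:]=0; roi[145:225,270:390]=1
m=roi&(H>90)&(H<110)&(S>70); m=big(m)
# outer bed contour
c=rect(m); pts=c.reshape(-1,2); w=ray(pts,K,T,0.02)
print('bed',cv2.minAreaRect((w[:,:2]*1000).astype(np.float32)))
# four screws
px=np.array([[155,172],[199,377],[601,297],[555,95]])/6.5+[270,145]-0.42
s=ray(px,K,T,0.02); print(s)
print(np.linalg.norm(np.roll(s,-1,0)-s,axis=1), s.mean(0))
for nm,z,q in [('balls',.226,[[517,58],[465,258]]),('crosshead',.152,[[402,62],[480,45],[535,318],[458,335]]),('colcaps',.155,[[449,92],[491,274]])]:
    print(nm,ray(np.array(q)/6.5+[270,145]-.42,K,T,z))
E
```

```text
tray ((538.030517578125, 304.94622802734375), (163.5953826904297, 235.18373107910156), 89.43999481201172)
sink ((537.449462890625, 302.2296142578125), (53.044166564941406, 178.05999755859375), 89.8785171508789)
bed ((570.533447265625, -105.62709045410156), (78.23065185546875, 268.8811340332031), 10.17042350769043)
[[ 0.6393  0.0204  0.02  ]
 [ 0.5249 -0.001   0.02  ]
 [ 0.5653 -0.2236  0.02  ]
 [ 0.6789 -0.2028  0.02  ]]
[0.1165 0.2262 0.1154 0.2266] [ 0.6021 -0.1018  0.02  ]
balls [[ 0.6571 -0.145   0.226 ]
 [ 0.559  -0.1161  0.226 ]]
crosshead [[ 0.6715 -0.0995  0.152 ]
 [ 0.6797 -0.1398  0.152 ]
 [ 0.5382 -0.1625  0.152 ]
 [ 0.5302 -0.1231  0.152 ]]
colcaps [[ 0.6548 -0.1225  0.155 ]
 [ 0.5607 -0.1405  0.155 ]]
```

Three independent estimates of the press axis agree:

| Source | Press axis (m) |
|---|---|
| Bed screws | (0.6075, -0.131) |
| T-bar balls | (0.608, -0.1306) |
| Column caps | (0.608, -0.1315) |

The press yaw is about -79.8° and the handle is at about 0.46 rad. The tray is at (0.538, 0.304) with yaw about 0. I'll move over the tray next.

apply_moves(
  rows=[
    [32, -20, 0, 0, 0, 2.3, 0],
    [32, -20, 0, 0, 0, 2.3, 0],
    [32, -20, 0, 0, 0, 2.3, 0],
    [32, -20, 0, 0, 0, 2.3, 0],
    [32, -20, 0, 0, 0, 2.3, 0],
    [32, -20, 0, 0, 0, 2.3, 0],
    [32, -20, 0, 0, 0, 2.3, 0],
    [32, -20, 0, 0, 0, 2.3, 0],
    [32, -20, 0, 0, 0, 2.3, 0],
    [32, -20, 0, 0, 0, 2.4, 0],
    [0, 0, 0, 0, 0, 0, 0],
    [0, 0, 0, 0, 0, 0, 0],
  ],
)

```text
time: 1.65
ee_pos: [0.5358, 0.3059, 0.2479]
tcp_rot: [-180.0, -0.0, 179.9]
wrist_force: [0.1, 0.7, 1.1]
opening: 0.0853
```

```bash
python3 - <<'E'
from h import *
print(get_obs())
im,K,T=cam('wrist'); cv2.imwrite('pics/w1.png',im); np.savez('w1.npz',K=K,T=T)
E
```

```text
{'time': 1.65, 'q': array([29.7154, 14.5752, 20.9705, 96.441 ,  0.0137, 29.7893]), 'qd': array([ 0.9443, -0.6847, -0.2241, -0.1162, -0.0117,  0.0221]), 'joint_efforts': array([ -1.1629, -61.5076,  46.3747,  -0.0582,  -0.0463,  -0.0424]), 'ee_pos': array([0.5358, 0.3059, 0.2479]), 'tcp_rot': array([-179.9893,   -0.0464,  179.926 ]), 'wrist_force': array([0.0684, 0.7029, 1.1392]), 'torque': array([-0.0424, -0.0268,  0.0058]), 'opening': 0.08530157902970999}
```

View pics/w1.png

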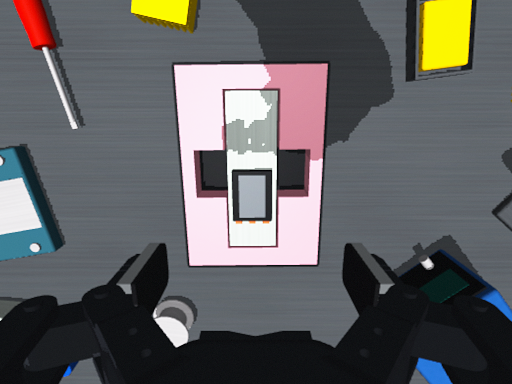

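The wrist view shows the sink at columns 223–279, its top edge at row 90 and bottom edge at row 246. The cut-outs span about rows 150–195, and the module is at about (252,197). Next I'll measure these edges.

```bash
python3 - <<'E'
from h import *
d=np.load('w1.npz');K,T=d['K'],d['T']; im=cv2.imread('pics/w1.png')
b,g,r=[im[...,i].astype(int) for i in range(3)]
q=np.array([[223,90],[278.5,90],[277,246.5],[229,246.5]])
w=ray(q,K,T,.042); print('sink',w, w.mean(0))
q=np.array([[174,64],[328.5,63],[318,266],[188.5,266]])
w=ray(q,K,T,.040); print('tray',w, w.mean(0))
q=np.array([[194,151],[303,150],[307,195.5],[198,196]])
w=ray(q,K,T,.040); print('cut',w, w.mean(0))
for row in (110,210,230): 
    print(row,[ (c,tuple(im[row,c])) for c in list(range(218,236,2))+list(range(270,288,2))])
E
```

```text
sink [[0.4449 0.2724 0.042 ]
 [0.4449 0.331  0.042 ]
 [0.626  0.333  0.042 ]
 [0.6259 0.2741 0.042 ]] [0.5354 0.3026 0.042 ]
tray [[0.4192 0.222  0.04  ]
 [0.4184 0.3825 0.04  ]
 [0.6538 0.3852 0.04  ]
 [0.6537 0.2223 0.04  ]] [0.5363 0.303  0.04  ]
cut [[0.5094 0.2376 0.04  ]
 [0.5084 0.36   0.04  ]
 [0.5615 0.367  0.04  ]
 [0.562  0.2392 0.04  ]] [0.5353 0.3009 0.04  ]
110 [(218, (np.uint8(248), np.uint8(239), np.uint8(252))), (220, (np.uint8(249), np.uint8(240), np.uint8(252))), (222, (np.uint8(240), np.uint8(221), np.uint8(249))), (224, (np.uint8(49), np.uint8(39), np.uint8(83))), (226, (np.uint8(255), np.uint8(255), np.uint8(253))), (228, (np.uint8(249), np.uint8(251), np.uint8(248))), (230, (np.uint8(250), np.uint8(251), np.uint8(248))), (232, (np.uint8(249), np.uint8(251), np.uint8(248))), (234, (np.uint8(250), np.uint8(252), np.uint8(249))), (270, (np.uint8(161), np.uint8(169), np.uint8(158))), (272, (np.uint8(173), np.uint8(178), np.uint8(168))), (274, (np.uint8(173), np.uint8(178), np.uint8(167))), (276, (np.uint8(150), np.uint8(154), np.uint8(145))), (278, (np.uint8(53), n
[... 1483 characters left out ...]
))), (228, (np.uint8(44), np.uint8(36), np.uint8(77))), (230, (np.uint8(253), np.uint8(255), np.uint8(251))), (232, (np.uint8(246), np.uint8(248), np.uint8(244))), (234, (np.uint8(246), np.uint8(248), np.uint8(245))), (270, (np.uint8(246), np.uint8(248), np.uint8(244))), (272, (np.uint8(247), np.uint8(249), np.uint8(245))), (274, (np.uint8(253), np.uint8(255), np.uint8(251))), (276, (np.uint8(35), np.uint8(26), np.uint8(60))), (278, (np.uint8(206), np.uint8(181), np.uint8(237))), (280, (np.uint8(244), np.uint8(231), np.uint8(253))), (282, (np.uint8(243), np.uint8(230), np.uint8(252))), (284, (np.uint8(242), np.uint8(228), np.uint8(252))), (286, (np.uint8(242), np.uint8(229), np.uint8(252)))]
```

apply_moves(
  rows=[
    [1, -3, -30, 0, 0, 0.3, 0],
    [0, 0, -40, 0, 0, 0, 0],
    [0, 0, -40, 0, 0, 0, 0],
    [0, 0, -30, 0, 0, 0, 0],
    [0, 0, -20, 0, 0, 0, 0],
    [0, 0, -20, 0, 0, 0, 0],
    [0, 0, 0, 0, 0, 0, 0],
  ],
)

```text
time: 2.58
ee_pos: [0.5359, 0.3028, 0.0669]
tcp_rot: [-179.9, -0.1, -179.7]
wrist_force: [0.3, -0.7, 0.4]
opening: 0.0855
```

```bash
python3 - <<'E'
from h import *
im,K,T=cam('wrist'); cv2.imwrite('pics/w2.png',im); np.savez('w2.npz',K=K,T=T)
E
```

```text
(no output)
```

View pics/w2.png

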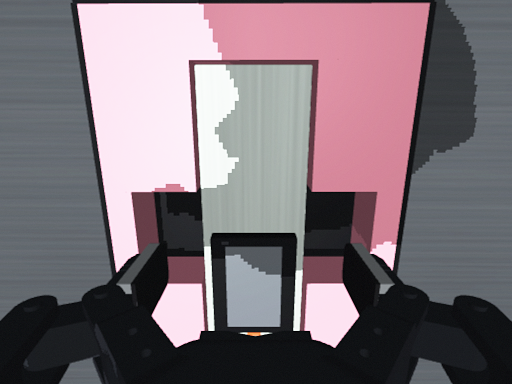

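The fingers straddle the sink symmetrically: its edges at row 65 are columns 193 and 313, and the jaw centre is at about 254. I'll check x from the cut-out rows.

```bash
python3 - <<'E'
from h import *
d=np.load('w2.npz');K,T=d['K'],d['T']
print(ray([[134,192],[376,192],[125,255.5],[385,255.5]],K,T,.04), ray([[194,64],[315,64]],K,T,.042))
print(ray([[212,234],[297,234],[212,330],[295,330]],K,T,.05))
E
```

```text
[[0.508  0.2385 0.04  ]
 [0.5072 0.3673 0.04  ]
 [0.5454 0.2294 0.04  ]
 [0.5445 0.3768 0.04  ]] [[0.4452 0.2741 0.042 ]
 [0.4449 0.3307 0.042 ]]
[[0.5276 0.2808 0.05  ]
 [0.5273 0.3248 0.05  ]
 [0.5871 0.2787 0.05  ]
 [0.5867 0.3263 0.05  ]]
```

apply_moves(
  rows=[
    [0, 0, -12, 0, 0, 0, 0],
    [0, 0, -12, 0, 0, 0, 0],
    [0, 0, -11, 0, 0, 0, 0],
    [0, 0, 0, 0, 0, 0, 0],
  ],
)

```text
time: 3.12
ee_pos: [0.5365, 0.3024, 0.0319]
tcp_rot: [-179.9, -0.1, -179.7]
wrist_force: [0.7, 0.5, 0.0]
opening: 0.0854
```

apply_moves(
  grip_force=50,
  rows=[
    [0, 0, 0, 0, 0, 0, 0.3],
    [0, 0, 0, 0, 0, 0, 0.5],
    [0, 0, 0, 0, 0, 0, 0.6],
    [0, 0, 0, 0, 0, 0, 0.6],
    [0, 0, 0, 0, 0, 0, 0.6],
    [0, 0, 0, 0, 0, 0, 0.6],
  ],
)

```text
time: 3.88
ee_pos: [0.5374, 0.3027, 0.0341]
tcp_rot: [180.0, 0.1, -179.7]
wrist_force: [-1.4, -2.9, 6.7]
opening: 0.0551
```

apply_moves(
  rows=[
    [0, 0, 5, 0, 0, 0, 0.7],
    [0, 0, 8, 0, 0, 0, 0.7],
    [0, 0, 10, 0, 0, 0, 0.7],
    [0, 0, 15, 0, 0, 0, 0.7],
    [0, 0, 20, 0, 0, 0, 0.7],
    [0, 0, 20, 0, 0, 0, 0.7],
    [0, 0, 20, 0, 0, 0, 0.7],
    [0, 0, 20, 0, 0, 0, 0.7],
    [0, 0, 12, 0, 0, 0, 0.7],
    [0, 0, 0, 0, 0, 0, 0.7],
  ],
)

```text
time: 5.12
ee_pos: [0.5375, 0.303, 0.1645]
tcp_rot: [179.9, 0.1, -179.7]
wrist_force: [0.6, 0.2, -6.3]
opening: 0.0551
```

```bash
python3 - <<'E'
from h import *
im,K,T=cam('wrist'); cv2.imwrite('pics/w3.png',im); np.savez('w3.npz',K=K,T=T)
im,K,T=cam('scene'); cv2.imwrite('pics/s3.png',cv2.resize(im[120:270,180:400],None,fx=3.5,fy=3.5,interpolation=cv2.INTER_CUBIC))
E
```

```text
(no output)
```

View pics/w3.png

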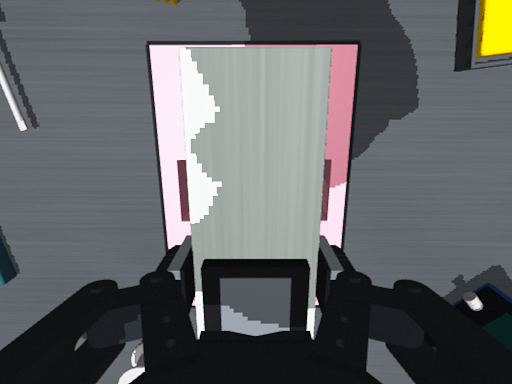

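View pics/s3.png

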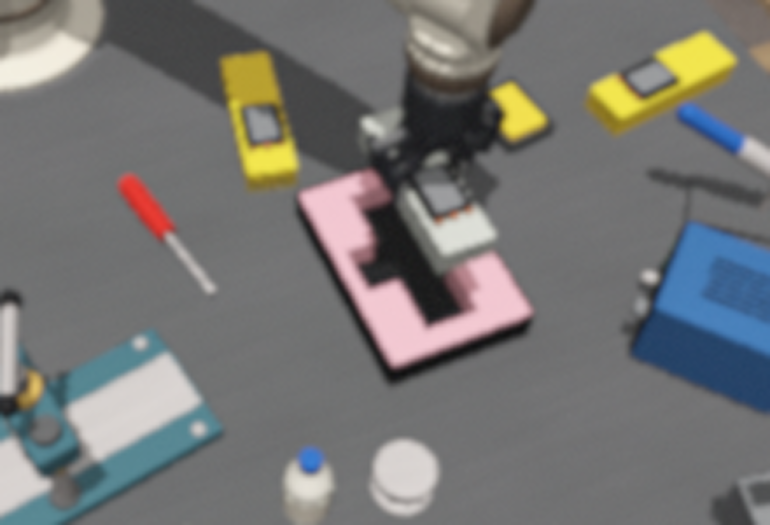

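The sink is held level, with a measured weight of about 6.3 N. The tail edge is at row 47, columns 182–331. I'll measure its offset in the hand.

```bash
python3 - <<'E'
from h import *
d=np.load('w3.npz');K,T=d['K'],d['T']
print(ray([[182,47],[331,47]],K,T,.1725)); print(ray([[203,259],[308,259]],K,T,.1805))
# press plan
p=np.array([.6075,-.131]); a=np.radians(-79.8); ux=np.array([np.cos(a),np.sin(a)])
print('mouth',p-.130*ux, 'final',p-.025*ux, ux)
E
```

```text
[[0.4458 0.2767 0.1725]
 [0.4455 0.3302 0.1725]]
[[0.5259 0.2821 0.1805]
 [0.5257 0.3249 0.1805]]
mouth [ 0.5845 -0.0031] final [ 0.6031 -0.1064] [ 0.1771 -0.9842]
```

apply_moves(
  rows=[
    [4, -20, 5, 0, 0, -8, 0.7],
    [4, -26, 5, 0, 0, -8, 0.7],
    [4, -26, 0, 0, 0, -8, 0.7],
    [4, -26, 0, 0, 0, -8, 0.7],
    [4, -26, 0, 0, 0, -8, 0.7],
    [4, -26, 0, 0, 0, -8, 0.7],
    [4, -26, 0, 0, 0, -8, 0.7],
    [4, -26, 0, 0, 0, -8, 0.7],
    [4, -26, 0, 0, 0, -8, 0.7],
    [4, -26, 0, 0, 0, -8.1, 0.7],
    [3, -20, 0, 0, 0, 0, 0.7],
    [2, -16, 0, 0, 0, 0, 0.7],
    [2, -10, 0, 0, 0, 0, 0.7],
    [0, 0, 0, 0, 0, 0, 0.7],
    [0, 0, 0, 0, 0, 0, 0.7],
  ],
)

```text
time: 7.1
ee_pos: [0.5841, 0.0033, 0.1733]
tcp_rot: [-180.0, -0.0, 100.2]
wrist_force: [0.1, 0.6, -7.0]
opening: 0.0552
```

```bash
python3 - <<'E'
from h import *
print(get_obs())
im,K,T=cam('wrist'); cv2.imwrite('pics/w4.png',im); np.savez('w4.npz',K=K,T=T)
im,K,T=cam('scene'); cv2.imwrite('pics/s4.png',cv2.resize(im[150:300,120:340],None,fx=3.5,fy=3.5,interpolation=cv2.INTER_CUBIC))
im,K,T=cam('top'); cv2.imwrite('pics/t4.png',cv2.resize(im[130:240,240:390],None,fx=5,fy=5,interpolation=cv2.INTER_CUBIC))
E
```

```text
{'time': 7.1, 'q': array([ 0.3128,  8.7845,  5.9499, 87.1684,  0.017 , 80.0987]), 'qd': array([ 0.3949, -0.0987, -0.0649, -0.0132, -0.0112,  0.2001]), 'joint_efforts': array([ -0.5215, -60.6525,  50.6175,  -0.01  ,  -0.03  ,  -0.0194]), 'ee_pos': array([0.5841, 0.0033, 0.1733]), 'tcp_rot': array([-180.    ,   -0.0173,  100.2141]), 'wrist_force': array([ 0.091 ,  0.5942, -6.9642]), 'torque': array([ 0.0297, -0.0002,  0.0016]), 'opening': 0.05524749558392025}
```

View pics/s4.png

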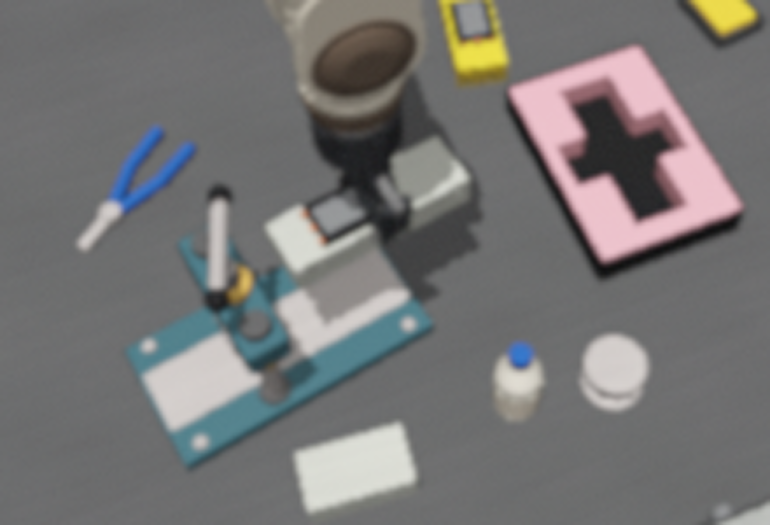

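View pics/t4.png

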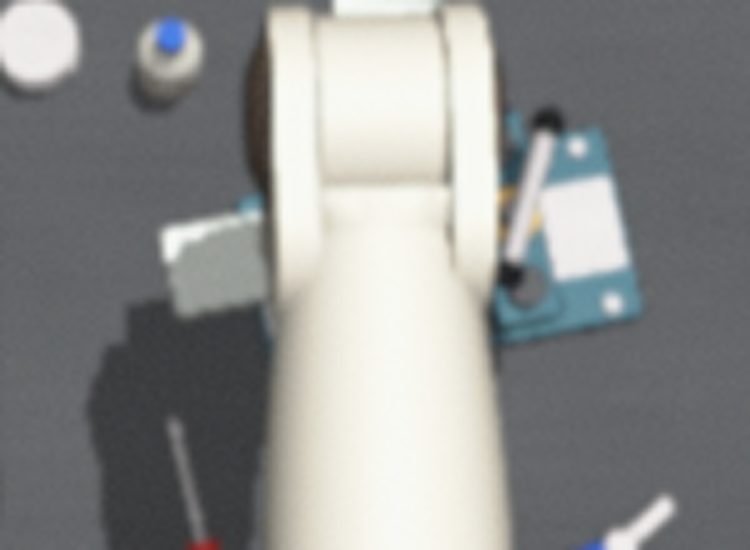

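View pics/w4.png

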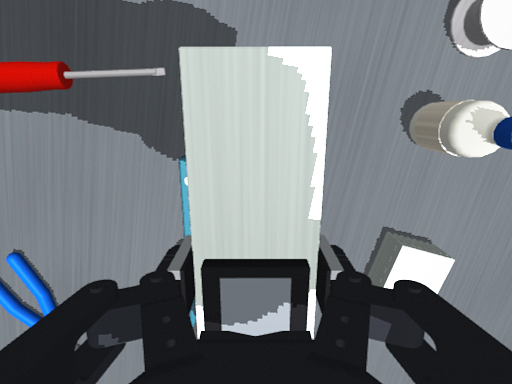

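apply_moves(
  rows=[
    [0, -3, -15, 0, 0, 0, 0.7],
    [1, -3, -20, 0, 0, 0, 0.7],
    [0, 0, -20, 0, 0, 0, 0.7],
    [0, 0, -20, 0, 0, 0, 0.7],
    [0, 0, -15, 0, 0, 0, 0.7],
    [0, 0, -12, 0, 0, 0, 0.7],
    [0, 0, -8, 0, 0, 0, 0.7],
    [0, 0, 0, 0, 0, 0, 0.7],
  ],
)

```text
time: 8.25
ee_pos: [0.5849, -0.0032, 0.0628]
tcp_rot: [-180.0, -0.0, 100.2]
wrist_force: [0.3, 0.5, -7.0]
opening: 0.0551
```

```bash
python3 - <<'E'
from h import *
im,K,T=cam('scene'); cv2.imwrite('pics/s5.png',cv2.resize(im[170:290,140:290],None,fx=5,fy=5,interpolation=cv2.INTER_CUBIC))
E
```

```text
(no output)
```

View pics/s5.png

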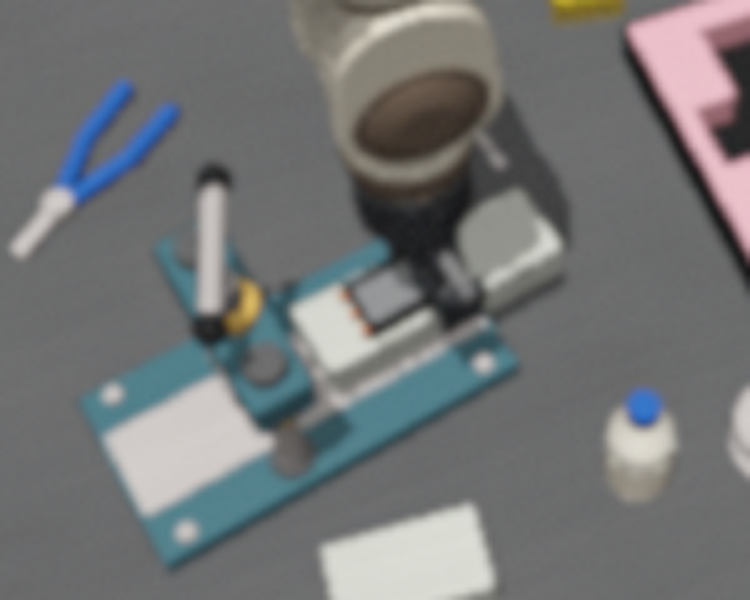

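The sink is above the bed and lined up with the white strip, with its front edge short of the crosshead. I'll lower it in small steps until the force shows contact.

apply_moves(
  rows=[
    [0, 0, -3, 0, 0, 0, 0.7],
    [0, 0, -2, 0, 0, 0, 0.7],
    [0, 0, -2, 0, 0, 0, 0.7],
    [0, 0, 0, 0, 0, 0, 0.7],
  ],
)

```text
time: 8.8
ee_pos: [0.585, -0.0033, 0.0561]
tcp_rot: [-180.0, -0.0, 100.2]
wrist_force: [-0.5, 0.2, -6.5]
opening: 0.055
```

apply_moves(
  rows=[
    [0, 0, -1.5, 0, 0, 0, 0.7],
    [0, 0, -1.5, 0, 0, 0, 0.7],
    [0, 0, 0, 0, 0, 0, 0.7],
  ],
)

```text
time: 9.18
ee_pos: [0.585, -0.0032, 0.0531]
tcp_rot: [-180.0, -0.0, 100.2]
wrist_force: [0.5, 0.3, -6.7]
opening: 0.055
```

apply_moves(
  rows=[
    [0, 0, -1.5, 0, 0, 0, 0.7],
    [0, 0, 0, 0, 0, 0, 0.7],
  ],
)

```text
time: 9.43
ee_pos: [0.585, -0.0033, 0.0516]
tcp_rot: [-180.0, -0.0, 100.2]
wrist_force: [-0.4, 0.2, -6.4]
opening: 0.055
```

apply_moves(
  rows=[
    [0, 0, -1.5, 0, 0, 0, 0.7],
    [0, 0, 0, 0, 0, 0, 0.7],
  ],
)

```text
time: 9.68
ee_pos: [0.585, -0.0033, 0.0501]
tcp_rot: [-180.0, -0.0, 100.2]
wrist_force: [0.4, -0.4, -6.1]
opening: 0.055
```

apply_moves(
  rows=[
    [0, 0, -1, 0, 0, 0, 0.7],
    [0, 0, 0, 0, 0, 0, 0.7],
  ],
)

```text
time: 9.93
ee_pos: [0.585, -0.0032, 0.0492]
tcp_rot: [-180.0, -0.0, 100.2]
wrist_force: [0.3, -0.1, -7.2]
opening: 0.0551
```

apply_moves(
  rows=[
    [0, 0, -1, 0, 0, 0, 0.7],
    [0, 0, 0, 0, 0, 0, 0.7],
  ],
)

```text
time: 10.18
ee_pos: [0.5851, -0.0032, 0.0483]
tcp_rot: [180.0, 0.0, 100.2]
wrist_force: [0.7, 0.3, -6.3]
opening: 0.0551
```

apply_moves(
  rows=[
    [0, 0, -1, 0, 0, 0, 0.7],
    [0, 0, 0, 0, 0, 0, 0.7],
  ],
)

```text
time: 10.42
ee_pos: [0.5851, -0.0032, 0.0481]
tcp_rot: [180.0, 0.0, 100.2]
wrist_force: [-5.6, 0.3, 3.1]
opening: 0.0549
```

apply_moves(
  rows=[
    [0, 0, -1, 0, 0, 0, 0.7],
    [0, 0, 0, 0, 0, 0, 0.7],
  ],
)

```text
time: 10.68
ee_pos: [0.5852, -0.0032, 0.0481]
tcp_rot: [179.9, 0.0, 100.2]
wrist_force: [-7.7, 0.3, 12.6]
opening: 0.055
```

Contact is at TCP z 0.048, which matches the 28 mm grip height. I'll unload and let go.

apply_moves(
  rows=[
    [0, 0, 1.5, 0, 0, 0, 0.7],
    [0, 0, 0, 0, 0, 0, 0.5],
    [0, 0, 0, 0, 0, 0, 0.3],
    [0, 0, 0, 0, 0, 0, 0],
    [0, 0, 0, 0, 0, 0, 0],
    [0, 0, 0, 0, 0, 0, 0],
  ],
)

```text
time: 11.42
ee_pos: [0.5852, -0.0032, 0.0478]
tcp_rot: [180.0, 0.0, 100.2]
wrist_force: [0.5, -0.8, 0.4]
opening: 0.0853
```

apply_moves(
  rows=[
    [0, 0, 15, 0, 0, 0, 0],
    [-2, 10, 25, 0, 0, 0, 0],
    [-5, 25, 30, 0, 0, 0, 0],
    [-8, 45, 30, 0, 0, 0, 0],
    [-8, 45, 20, 0, 0, 0, 0],
    [-8, 45, 10, 0, 0, 0, 0.5],
    [-1, 5, 0, 0, 0, 0, 0.6],
    [0, 0, 0, 0, 0, 0, 0.6],
  ],
)

```text
time: 12.42
ee_pos: [0.5531, 0.1719, 0.1783]
tcp_rot: [180.0, 0.0, 100.2]
wrist_force: [0.7, 0.5, -0.1]
opening: 0.0345
```

```bash
python3 - <<'E'
from h import *
print(get_obs()['ee_pos'],get_obs()['opening'])
im,K,T=cam('top'); cv2.imwrite('pics/t6.png',im); cv2.imwrite('pics/t6z.png',cv2.resize(im[130:230,240:390],None,fx=5.2,fy=5.2,interpolation=cv2.INTER_CUBIC))
im,K,T=cam('scene'); cv2.imwrite('pics/s6.png',im);cv2.imwrite('pics/s6z.png',cv2.resize(im[180:290,140:290],None,fx=5.2,fy=5.2,interpolation=cv2.INTER_CUBIC))
im,K,T=cam('wrist'); cv2.imwrite('pics/w6.png',im); np.savez('w6.npz',K=K,T=T)
E
```

```text
[0.5531 0.1719 0.1783] 0.03447526010574837
```

View pics/t6z.png

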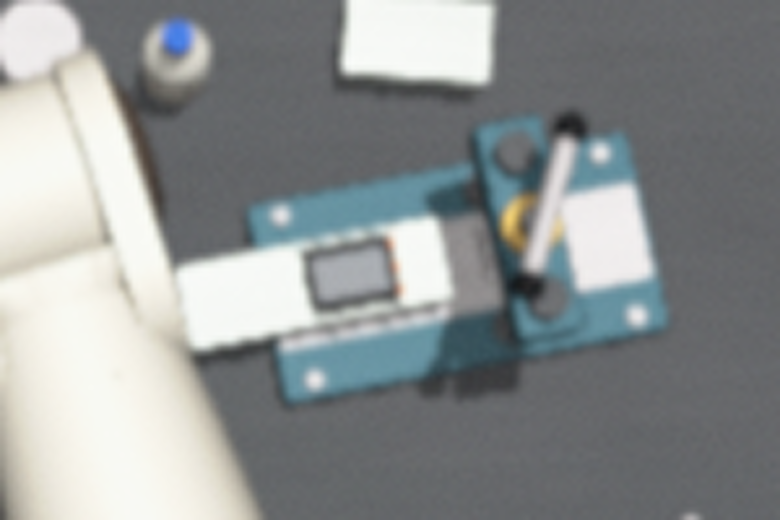

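View pics/s6z.png

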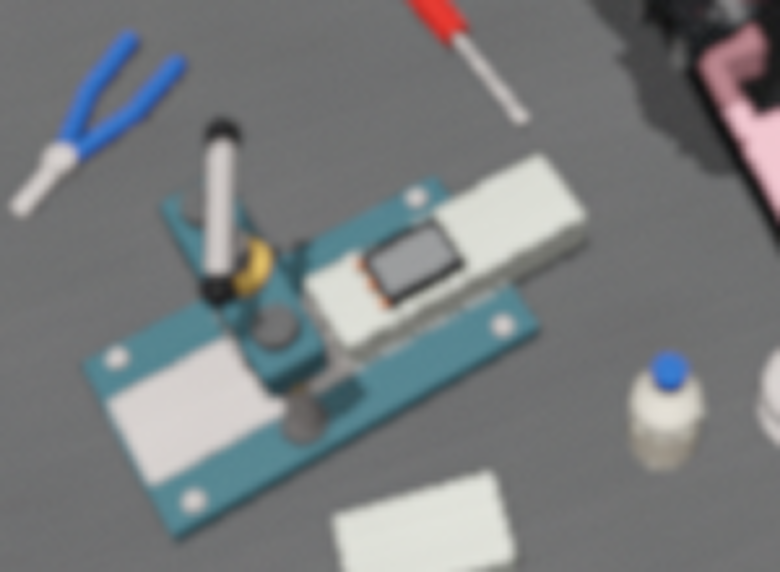

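View pics/w6.png

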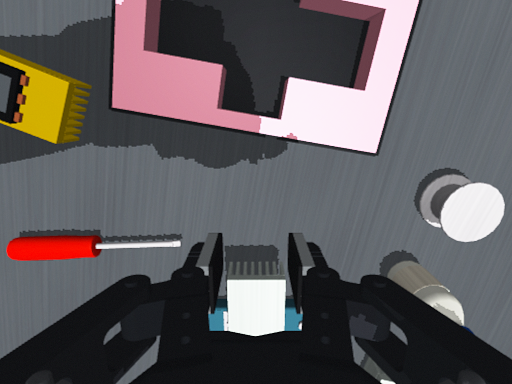

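The sink rests on the bed, with the module (frame about (306–402, 240–308) in the zoomed top view) short of the crosshead and the tail near (185,310). I'll measure the sink against the press in the same top image.

```bash
cat > meas.py <<'E'
from h import *
import sys
def press(s,K,T):
    pass
f=sys.argv[1]
K,T=calibration('top')['intrinsics'],calibration('top')['T']
im=cv2.imread(f); g=im.max(2)
up=cv2.resize(im,None,fx=8,fy=8,interpolation=cv2.INTER_CUBIC)
def U(p): return (np.asarray(p,float)+.5)/8-.5
hsv=cv2.cvtColor(up,cv2.COLOR_BGR2HSV)
# bed screws: bright blobs on blue
p0=np.array([.6075,-.131])
x0,y0,x1,y1=[int(v)*8 for v in (280,150,375,215)]
roi=np.zeros(hsv.shape[:2],np.uint8); roi[y0:y1,x0:x1]=1
white=((hsv[...,2]>150)&(hsv[...,1]<70)).astype(np.uint8)*roi
n,l,s,c=cv2.connectedComponentsWithStats(white)
sc=[]
for i in range(1,n):
    if 64*8<s[i,4]<64*40 and 0.7<s[i,2]/s[i,3]<1.4:
        w=ray(U(c[i]),K,T,.02)[0]; sc.append(w); print('screw',w,s[i,4])
E
python3 meas.py pics/t6.png
python3 - <<'E'
from h import *
K,T=calibration('top')['intrinsics'],calibration('top')['T']
Z=lambda q:(np.array(q,float)+.5)/5.2-.5+[240,130]
sc=ray(Z([[281,215],[316,379],[637,315],[600,153]]),K,T,.02); print('screws',sc[:,:2],sc.mean(0))
ux=((sc[2]-sc[1])+(sc[3]-sc[0]))[:2]; ux/=np.linalg.norm(ux); uy=np.array([-ux[1],ux[0]])
print('yaw',np.degrees(np.arctan2(ux[1],ux[0])))
p=sc.mean(0)[:2]+.03*ux; print('axis',p)
P=lambda w:np.c_[(w[:,:2]-p)@ux,(w[:,:2]-p)@uy]
im=cv2.imread('pics/t6.png')
up=cv2.resize(im[130:230,240:390],None,fx=5.2,fy=5.2,interpolation=cv2.INTER_CUBIC)
g=cv2.cvtColor(up,cv2.COLOR_BGR2GRAY).astype(int)
sub=np.zeros(g.shape,np.uint8); sub[232:318,300:408]=1
m=big((g<165)&(sub>0)); c=rect(m).reshape(-1,2)
w=P(ray(Z(c),K,T,.064))*1000
print('module',cv2.minAreaRect(w.astype(np.float32)))
print('corners', P(ray(Z([[178,268],[440,218],[452,308],[192,352]]),K,T,.056))*1000)
print('caps',P(ray(Z([[514,152],[549,297]]),K,T,.155))*1000,'balls',P(ray(Z([[570,125],[528,285]]),K,T,.224))*1000)
E
```

```text
screw [ 0.6797 -0.2027  0.02  ] 1468
screw [0.6398 0.0201 0.02  ] 1457
screw [ 0.5655 -0.2234  0.02  ] 1576
screw [ 0.525  -0.0008  0.02  ] 1469
screws [[ 0.6397  0.0196]
 [ 0.5252 -0.0017]
 [ 0.5657 -0.2238]
 [ 0.6795 -0.2029]] [ 0.6025 -0.1022  0.02  ]
yaw -79.76412167446401
axis [ 0.6079 -0.1317]
module ((-110.04684448242188, 2.6241989135742188), (48.89837646484375, 60.71397399902344), 88.96821594238281)
corners [[-222.0794   30.4882]
 [ -41.3496   29.5227]
 [ -46.2746  -32.1851]
 [-224.069   -27.3468]]
caps [[ -1.4538  47.7146]
 [  0.4294 -47.936 ]] balls [[ 22.4761  45.9693]
 [-23.7498 -45.4931]]
```

```bash
python3 - <<'E'
from h import *
K,T=calibration('scene')['intrinsics'],calibration('scene')['T']
Z=lambda q:(np.array(q,float)+.5)/5.2-.5+[140,180]
sc=ray(Z([[417,196],[503,325],[194,501],[116,357]]),K,T,.02); print('screws',sc[:,:2],sc.mean(0))
ux=((sc[2]-sc[1])+(sc[3]-sc[0]))[:2]; ux/=np.linalg.norm(ux); uy=np.array([-ux[1],ux[0]])
print('yaw',np.degrees(np.arctan2(ux[1],ux[0])))
p=sc.mean(0)[:2]+.03*ux; print('axis',p)
P=lambda w:np.c_[(w[:,:2]-p)@ux,(w[:,:2]-p)@uy]
im=cv2.imread('pics/s6.png')
up=cv2.resize(im[180:290,140:290],None,fx=5.2,fy=5.2,interpolation=cv2.INTER_CUBIC)
g=cv2.cvtColor(up,cv2.COLOR_BGR2GRAY).astype(int)
sub=np.zeros(g.shape,np.uint8); sub[215:308,358:468]=1
m=big((g<170)&(sub>0)); c=rect(m).reshape(-1,2)
w=P(ray(Z(c),K,T,.064))*1000
print('module',cv2.minAreaRect(w.astype(np.float32)))
print('corners', P(ray(Z([[540,153],[306,279],[353,348],[585,215]]),K,T,.056))*1000)
E
```

```text
screws [[ 0.5202 -0.0003]
 [ 0.6356  0.0201]
 [ 0.6764 -0.2028]
 [ 0.5612 -0.2242]] [ 0.5984 -0.1018  0.02  ]
yaw -79.62561932277312
axis [ 0.6038 -0.1313]
module ((-106.27737426757812, -5.531627655029297), (74.66349029541016, 62.79956817626953), 89.28459930419922)
corners [[-223.711   -23.3138]
 [ -43.4713  -23.4425]
 [ -45.8185   36.6751]
 [-223.5254   34.3261]]
```

Top and scene views suggest the sink sits a few mm to +y of the press axis. I'll take one look from above and behind with the wrist camera to settle it.

apply_moves(
  rows=[
    [3, -15, 40, 0, 0, 0, 0.3],
    [4, -20, 40, 0, 0, 0, 0],
    [4, -20, 40, 0, 0, 0, 0],
    [4, -20, 35, 0, 0, 0, 0],
    [1, -14, 15, 0, 0, 0, 0],
    [0, 0, 0, 0, 0, 0, 0],
    [0, 0, 0, 0, 0, 0, 0],
  ],
)

```text
time: 13.45
ee_pos: [0.5691, 0.0826, 0.3467]
tcp_rot: [-179.9, -0.0, 100.1]
wrist_force: [-0.2, -0.9, -0.3]
opening: 0.0858
```

```bash
python3 - <<'E'
from h import *
print(get_obs()['tcp_rot'],get_obs()['qd'])
im,K,T=cam('wrist'); cv2.imwrite('pics/w7.png',im); np.savez('w7.npz',K=K,T=T)
cv2.imwrite('pics/w7z.png',cv2.resize(im[150:384,150:380],None,fx=2.5,fy=2.5,interpolation=cv2.INTER_CUBIC))
E
```

```text
[-179.9252   -0.0104  100.1187] [ 0.7487  0.0579 -0.4548  0.0401 -0.0291  0.044 ]
```

View pics/w7z.png

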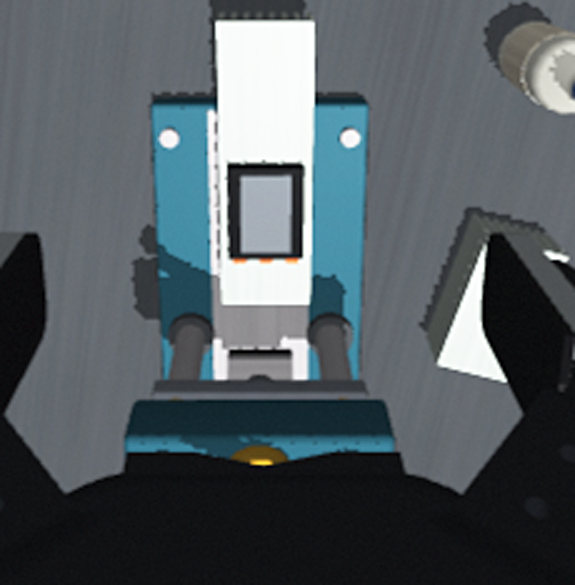

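The view looks along the press axis from the tail. The sink's tail edge is at zoom columns 216–315 (row 20) and its front edge at 222–310 (row 304). The screws are at (169,138) and (350,138), and the columns at about 191 and 331.

```bash
python3 - <<'E'
from h import *
d=np.load('w7.npz');K,T=d['K'],d['T']
Z=lambda q:(np.array(q,float)+.5)/2.5-.5+[150,150]
yaw=np.radians(-79.76); ux=np.array([np.cos(yaw),np.sin(yaw)]); uy=np.array([-ux[1],ux[0]]); p=np.array([.6079,-.1317])
P=lambda q,z:(lambda w:np.c_[(w[:,:2]-p)@ux,(w[:,:2]-p)@uy]*1000)(ray(Z(q),K,T,z))
print('screws',P([[169,138],[350,138]],.02))
print('bed corners',P([[153,106],[367,106]],.02))
print('tail',P([[216,20],[315,20]],.056)); print('front',P([[222,304],[310.5,304]],.056))
print('module',P([[229,166],[302,166],[233,257],[301,257]],.064))
print('crosshead far edge',P([[152,394],[369,394]],.118))
print('columns z.02',P([[171,335],[211,335],[311,335],[351,335]],.04))
E
```

```text
screws [[-142.3819  -61.0528]
 [-142.2046   55.187 ]]
bed corners [[-163.7162  -70.4124]
 [-163.5027   65.3145]]
tail [[-223.9645  -27.016 ]
 [-223.8698   28.8991]]
front [[-43.7297 -26.7422]
 [-43.6592  29.2054]]
module [[-139.2988  -20.5492]
 [-139.2354   22.2309]
 [ -80.5358  -18.9789]
 [ -80.4804   22.3646]]
crosshead far edge [[-23.7301 -62.8276]
 [-23.5967  58.462 ]]
columns z.02 [[-11.1866 -62.1139]
 [-11.1545 -35.5   ]
 [-11.0743  31.0204]
 [-11.0422  57.6229]]
```

All features agree. The sink is parallel to the press within about 0.3°, but 3.6 mm toward +y. The module is 110 mm short of the axis. I'll regrip gently at the middle to re-centre it sideways, then let go.

apply_moves(
  rows=[
    [2, -14, -30, 0, 0, 0, 0],
    [2, -20, -40, 0, 0, 0, 0],
    [2, -20, -40, 0, 0, 0, 0],
    [2, -16, -40, 0, 0, 0, 0],
    [2, -10, -40, 0, 0, 0, 0],
    [2, -4, -40, 0, 0, 0, 0],
    [0, 0, -30, 0, 0, 0, 0],
    [0, 0, -20, 0, 0, 0, 0],
    [0, 0, -15, 0, 0, 0, 0],
    [0, 0, 0, 0, 0, 0, 0],
  ],
)

```text
time: 14.75
ee_pos: [0.5802, -0.0009, 0.0514]
tcp_rot: [-179.9, -0.0, 100.2]
wrist_force: [0.0, 0.4, 0.8]
opening: 0.0855
```

apply_moves(
  grip_force=25,
  rows=[
    [1, 0, 0, 0, 0, 0, 0.2],
    [0, 0, 0, 0, 0, 0, 0.4],
    [0, 0, 0, 0, 0, 0, 0.6],
    [0, 0, 0, 0, 0, 0, 0.6],
    [0, 0, 0, 0, 0, 0, 0.6],
    [0, 0, 0, 0, 0, 0, 0.6],
  ],
)

```text
time: 15.5
ee_pos: [0.5834, -0.0011, 0.0544]
tcp_rot: [179.8, 0.0, 100.2]
wrist_force: [4.6, 1.5, 5.8]
opening: 0.0554
```

apply_moves(
  rows=[
    [-1, 0, 0, 0, 0, 0, 0.7],
    [-1, 0, 0, 0, 0, 0, 0.7],
    [0, 0, 0, 0, 0, 0, 0.7],
    [0, 0, 0, 0, 0, 0, 0.7],
  ],
)

```text
time: 16.0
ee_pos: [0.5819, -0.0012, 0.0544]
tcp_rot: [179.7, 0.0, 100.2]
wrist_force: [5.6, -0.0, 5.3]
opening: 0.0555
```

apply_moves(
  rows=[
    [-0.7, 0, 0, 0, 0, 0, 0.7],
    [0, 0, 0, 0, 0, 0, 0.7],
    [0, 0, 0, 0, 0, 0, 0.7],
  ],
)

```text
time: 16.38
ee_pos: [0.5812, -0.0013, 0.0544]
tcp_rot: [179.7, 0.0, 100.2]
wrist_force: [6.5, -0.5, 4.2]
opening: 0.0555
```

apply_moves(
  rows=[
    [0, 0, 0, 0, 0, 0, 0.6],
    [0, 0, 0, 0, 0, 0, 0.3],
    [0, 0, 0, 0, 0, 0, 0],
    [0, 0, 0, 0, 0, 0, 0],
    [0, 0, 15, 0, 0, 0, 0],
    [-2, 10, 25, 0, 0, 0, 0],
    [-3, 20, 40, 0, 0, 0, 0],
    [-3, 20, 60, 0, 0, 0, 0],
    [-3, 20, 60, 0, 0, 0, 0],
    [-2, 14, 60, 0, 0, 0, 0],
    [0, 0, 35, 0, 0, 0, 0],
    [0, 0, 0, 0, 0, 0, 0],
    [0, 0, 0, 0, 0, 0, 0],
  ],
)

```text
time: 18.0
ee_pos: [0.5664, 0.0822, 0.3461]
tcp_rot: [-180.0, 0.0, 100.2]
wrist_force: [0.7, 0.1, -1.2]
opening: 0.0855
```

```bash
python3 - <<'E'
from h import *
im,K,T=cam('wrist'); cv2.imwrite('pics/w8.png',im); np.savez('w8.npz',K=K,T=T)
cv2.imwrite('pics/w8z.png',cv2.resize(im[150:384,150:380],None,fx=2.5,fy=2.5,interpolation=cv2.INTER_CUBIC))
E
```

```text
(no output)
```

View pics/w8z.png

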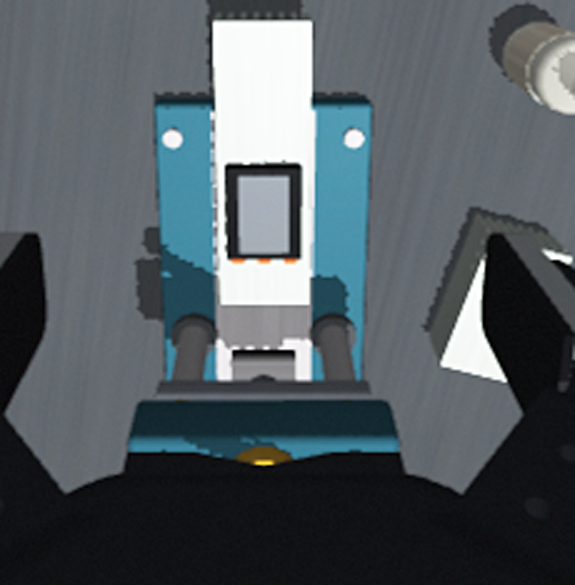

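The sink is now better centred. Its tail edge is at columns 213–313 and its front edge at 219–312, with the screws at 172.5 and 354. Computing the offsets.

```bash
python3 - <<'E'
from h import *
d=np.load('w8.npz');K,T=d['K'],d['T']
im=cv2.imread('pics/w8.png')
up=cv2.resize(im[150:384,150:380],None,fx=2.5,fy=2.5,interpolation=cv2.INTER_CUBIC).min(2).astype(int)
for r in (30,60,90,150,270,290): 
    e=np.where(up[r,180:340]>170)[0]+180; print(r,e.min(),e.max())
Z=lambda q:(np.array(q,float)+.5)/2.5-.5+[150,150]
yaw=np.radians(-79.76); ux=np.array([np.cos(yaw),np.sin(yaw)]); uy=np.array([-ux[1],ux[0]]); p=np.array([.6079,-.1317])
P=lambda q,z:(lambda w:np.c_[(w[:,:2]-p)@ux,(w[:,:2]-p)@uy]*1000)(ray(Z(q),K,T,z))
print('screws',P([[172.5,138],[354,138]],.02))
print('bed corners',P([[156,104],[370.5,104]],.02))
print('tail',P([[213,20],[313.5,20]],.056)); print('front',P([[219.5,305],[310.5,305]],.056))
print('module',P([[226.5,166],[301,166],[230,257],[299,257]],.064))
print('crosshead far edge',P([[157,394],[372,394]],.118))
print('columns z.04',P([[175,335],[215,335],[315,335],[355,335]],.04))
print('foot/platen', P([[232,352],[296,352]],.07))
E
```

```text
30 213 311
60 213 311
90 215 311
150 212 314
270 217 312
290 219 309
screws [[-142.5926  -60.9812]
 [-142.4628   55.434 ]]
bed corners [[-165.2073  -70.6327]
 [-165.0571   65.135 ]]
tail [[-224.1033  -31.0335]
 [-224.0417   25.6506]]
front [[-43.4016 -30.519 ]
 [-43.3348  26.9588]]
module [[-139.5631  -24.2905]
 [-139.5142   19.3091]
 [ -80.8792  -23.0352]
 [ -80.8311   18.8604]]
crosshead far edge [[-24.21   -62.2087]
 [-24.0674  57.7793]]
columns z.04 [[-11.5856 -61.5477]
 [-11.5546 -34.9737]
 [-11.4768  31.4639]
 [-11.4457  58.0399]]
foot/platen [[-18.7627 -22.3703]
 [-18.7159  17.4766]]
```

The sink is centred within about 0.5 mm in y and parallel. The push needed is about 109.5 mm. I'll go behind the tail with the fingers part-closed for a two-point push.

apply_moves(
  rows=[
    [-2, 12, -20, 0, 0, 0, 0.75],
    [-2, 12, -40, 0, 0, 0, 0.75],
    [-2, 13, -50, 0, 0, 0, 0.75],
    [-1, 0, -50, 0, 0, 0, 0.75],
    [0, 0, -50, 0, 0, 0, 0.75],
    [0, 0, -40, 0, 0, 0, 0.75],
    [0, 0, -30, 0, 0, 0, 0.75],
    [0, 0, -18, 0, 0, 0, 0.75],
    [0, 0, 0, 0, 0, 0, 0.75],
    [0, 0, 0, 0, 0, 0, 0.75],
  ],
)

```text
time: 19.3
ee_pos: [0.56, 0.1193, 0.0494]
tcp_rot: [179.9, -0.0, 100.2]
wrist_force: [-0.4, -0.1, 0.7]
opening: 0.0212
```

```bash
python3 - <<'E'
from h import *
o=get_obs(); r=o['ee_pos'][:2]-[.6079,-.1317]
yaw=np.radians(-79.76); ux=np.array([np.cos(yaw),np.sin(yaw)]); uy=np.array([-ux[1],ux[0]])
print(r@ux,r@uy,o['opening'],o['wrist_force'])
im,K,T=cam('wrist'); cv2.imwrite('pics/w9.png',im)
im,K,T=cam('scene');cv2.imwrite('pics/s9z.png',cv2.resize(im[170:290,140:290],None,fx=5,fy=5,interpolation=cv2.INTER_CUBIC))
E
```

```text
-0.25554487464963477 -0.002488724485359874 0.021187372656602546 [-0.3772 -0.0543  0.6836]
```

View pics/w9.png

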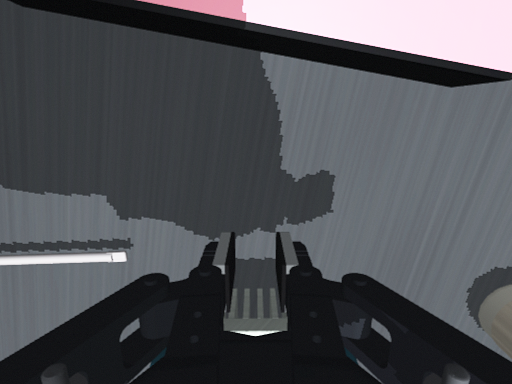

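View pics/s9z.png

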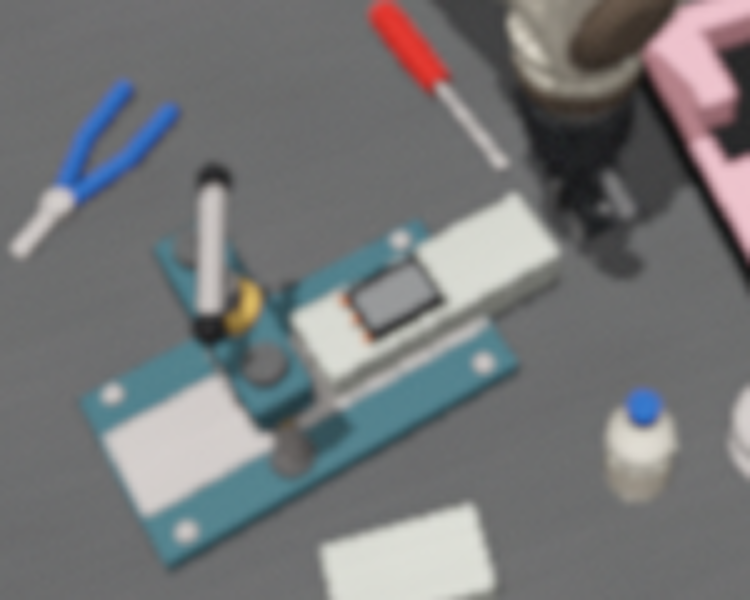

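The finger pair is centred on the fin tail, and the fingers are about 20 mm behind it. I'll creep to contact.

apply_moves(
  rows=[
    [0.9, -4.9, 0, 0, 0, 0, 0.75],
    [0.9, -4.9, 0, 0, 0, 0, 0.75],
    [0.9, -4.9, 0, 0, 0, 0, 0.75],
    [0.4, -2, 0, 0, 0, 0, 0.75],
    [0, 0, 0, 0, 0, 0, 0.75],
  ],
)

```text
time: 20.02
ee_pos: [0.5626, 0.1023, 0.0482]
tcp_rot: [-180.0, 0.0, 100.1]
wrist_force: [0.0, 0.4, -0.3]
opening: 0.0213
```

apply_moves(
  rows=[
    [0.4, -2, 0, 0, 0, 0, 0.75],
    [0.4, -2, 0, 0, 0, 0, 0.75],
    [0, 0, 0, 0, 0, 0, 0.75],
  ],
)

```text
time: 20.4
ee_pos: [0.5634, 0.0984, 0.0482]
tcp_rot: [-180.0, 0.0, 100.2]
wrist_force: [0.5, 0.1, -0.3]
opening: 0.0215
```

apply_moves(
  rows=[
    [0.4, -2, 0, 0, 0, 0, 0.75],
    [0.4, -2, 0, 0, 0, 0, 0.75],
    [0, 0, 0, 0, 0, 0, 0.75],
  ],
)

```text
time: 20.78
ee_pos: [0.5642, 0.0947, 0.0483]
tcp_rot: [180.0, -0.0, 100.2]
wrist_force: [0.9, 4.4, -0.5]
opening: 0.0215
```

apply_moves(
  rows=[
    [0.5, -3, 0, 0, 0, 0, 0.75],
    [0.9, -4.9, 0, 0, 0, 0, 0.75],
    [0.9, -4.9, 0, 0, 0, 0, 0.75],
    [0.9, -4.9, 0, 0, 0, 0, 0.75],
    [0.9, -4.9, 0, 0, 0, 0, 0.75],
    [0.9, -4.9, 0, 0, 0, 0, 0.75],
    [0.9, -4.9, 0, 0, 0, 0, 0.75],
    [0.5, -3, 0, 0, 0, 0, 0.75],
  ],
)

```text
time: 21.78
ee_pos: [0.5706, 0.0588, 0.0482]
tcp_rot: [-180.0, 0.0, 100.1]
wrist_force: [-1.0, 4.7, 0.2]
opening: 0.0211
```

apply_moves(
  rows=[
    [0.5, -3, 0, 0, 0, 0, 0.75],
    [0.9, -4.9, 0, 0, 0, 0, 0.75],
    [0.9, -4.9, 0, 0, 0, 0, 0.75],
    [0.9, -4.9, 0, 0, 0, 0, 0.75],
    [0.9, -4.9, 0, 0, 0, 0, 0.75],
    [0.9, -4.9, 0, 0, 0, 0, 0.75],
    [0.9, -4.9, 0, 0, 0, 0, 0.75],
    [0.9, -4.9, 0, 0, 0, 0, 0.75],
    [0.9, -4.9, 0, 0, 0, 0, 0.75],
    [0.9, -4.9, 0, 0, 0, 0, 0.75],
    [0.4, -2, 0, 0, 0, 0, 0.75],
    [0, 0, 0, 0, 0, 0, 0.75],
  ],
)

```text
time: 23.28
ee_pos: [0.5796, 0.0096, 0.0482]
tcp_rot: [-180.0, 0.0, 100.1]
wrist_force: [-1.0, 1.3, 0.9]
opening: 0.0213
```

```bash
python3 - <<'E'
from h import *
o=get_obs(); r=o['ee_pos'][:2]-[.6079,-.1317]
yaw=np.radians(-79.76); ux=np.array([np.cos(yaw),np.sin(yaw)]); uy=np.array([-ux[1],ux[0]])
print(r@ux,r@uy)
im,K,T=cam('wrist'); cv2.imwrite('pics/w10.png',im); np.savez('w10.npz',K=K,T=T)
im,K,T=cam('scene');cv2.imwrite('pics/s10z.png',cv2.resize(im[170:290,140:290],None,fx=5,fy=5,interpolation=cv2.INTER_CUBIC))
E
```

```text
-0.14404210093506942 -0.0027165034853295026
```

View pics/w10.png

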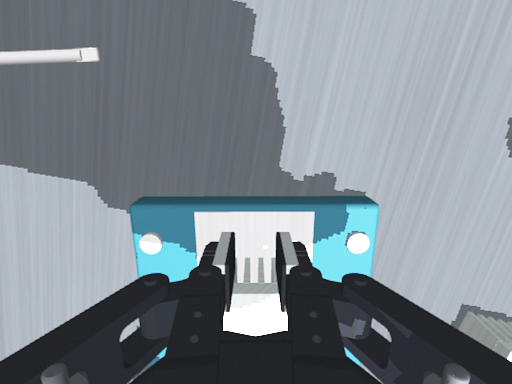

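View pics/s10z.png

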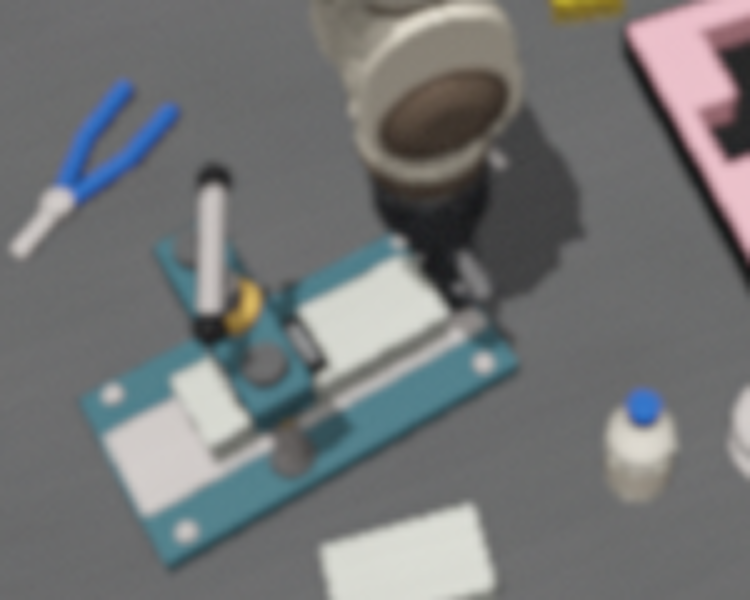

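The front is past the crosshead, and the tail's top edge is at row 283 between the fingers. I'll estimate the remaining distance.

```bash
python3 - <<'E'
from h import *
yaw=np.radians(-79.76); ux=np.array([np.cos(yaw),np.sin(yaw)]); uy=np.array([-ux[1],ux[0]]); p=np.array([.6079,-.1317])
d=np.load('w10.npz');K,T=d['K'],d['T']
P=lambda q,z:(lambda w:np.c_[(w[:,:2]-p)@ux,(w[:,:2]-p)@uy]*1000)(ray(q,K,T,z))
print(P([[235,283],[278,283]],.056))
print('bed edge',P([[132,206],[377,206]],.02),'screws',P([[150.5,243],[358,243]],.02))
im=cv2.imread('pics/w10.png'); print(im[250:300:2,255].tolist()); 
E
```

```text
[[-139.7209  -11.6638]
 [-139.6898    7.6934]]
bed edge [[-164.4518  -69.5524]
 [-164.2464   63.7836]] screws [[-142.4601  -61.6722]
 [-142.2761   55.5322]]
[[236, 234, 235], [236, 233, 235], [235, 233, 235], [235, 233, 235], [235, 234, 235], [235, 233, 234], [236, 233, 235], [236, 233, 235], [236, 233, 235], [236, 234, 235], [235, 233, 234], [235, 233, 235], [235, 234, 235], [235, 234, 235], [235, 234, 235], [234, 234, 235], [226, 225, 226], [155, 159, 150], [157, 162, 153], [163, 167, 159], [163, 166, 158], [157, 161, 152], [231, 234, 227], [240, 243, 238], [239, 242, 237]]
```

```bash
python3 - <<'E'
from h import *
yaw=np.radians(-79.76); ux=np.array([np.cos(yaw),np.sin(yaw)]); uy=np.array([-ux[1],ux[0]]); p=np.array([.6079,-.1317])
d=np.load('w10.npz');K,T=d['K'],d['T']
P=lambda q,z:(lambda w:np.c_[(w[:,:2]-p)@ux,(w[:,:2]-p)@uy]*1000)(ray(q,K,T,z))
print(P([[235,293],[278,293]],.056), P([[255,259]],.02))
E
```

```text
[[-134.542   -11.7686]
 [-134.5104    7.7974]] [[-132.3378   -2.6659]]
```

About 19 mm remain. I'll push 17 mm, then check from above.

apply_moves(
  rows=[
    [0.5, -3, 0, 0, 0, 0, 0.75],
    [0.7, -4, 0, 0, 0, 0, 0.75],
    [0.7, -4, 0, 0, 0, 0, 0.75],
    [0.7, -4, 0, 0, 0, 0, 0.75],
    [0.3, -1.7, 0, 0, 0, 0, 0.75],
    [0, 0, 0, 0, 0, 0, 0.75],
    [0, 0, 0, 0, 0, 0, 0.75],
  ],
)

```text
time: 24.25
ee_pos: [0.5825, -0.0067, 0.0482]
tcp_rot: [-180.0, 0.0, 100.2]
wrist_force: [-0.1, 3.3, -0.4]
opening: 0.021
```

apply_moves(
  rows=[
    [-0.9, 4.9, 0, 0, 0, 0, 0.75],
    [-3, 17, 15, 0, 0, 0, 0.6],
    [-4, 22, 50, 0, 0, 0, 0.3],
    [-3, 20, 60, 0, 0, 0, 0],
    [-3, 20, 60, 0, 0, 0, 0],
    [0, 0, 60, 0, 0, 0, 0],
    [0, 0, 50, 0, 0, 0, 0],
    [0, 0, 0, 0, 0, 0, 0],
    [0, 0, 0, 0, 0, 0, 0],
  ],
)

```text
time: 25.38
ee_pos: [0.5684, 0.0774, 0.3419]
tcp_rot: [180.0, 0.0, 100.2]
wrist_force: [0.4, -0.3, -0.1]
opening: 0.0856
```

```bash
python3 - <<'E'
from h import *
im,K,T=cam('wrist'); cv2.imwrite('pics/w11.png',im); np.savez('w11.npz',K=K,T=T)
cv2.imwrite('pics/w11z.png',cv2.resize(im[150:384,150:380],None,fx=2.5,fy=2.5,interpolation=cv2.INTER_CUBIC))
im,K,T=cam('scene');cv2.imwrite('pics/s11z.png',cv2.resize(im[170:290,140:290],None,fx=5,fy=5,interpolation=cv2.INTER_CUBIC))
im,K,T=cam('top');cv2.imwrite('pics/t11.png',im);cv2.imwrite('pics/t11z.png',cv2.resize(im[130:230,240:390],None,fx=5.2,fy=5.2,interpolation=cv2.INTER_CUBIC))
E
```

```text
(no output)
```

View pics/w11z.png

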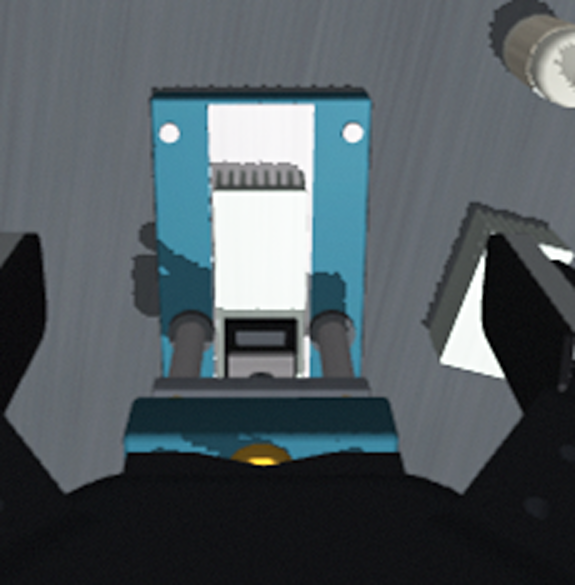

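View pics/s11z.png

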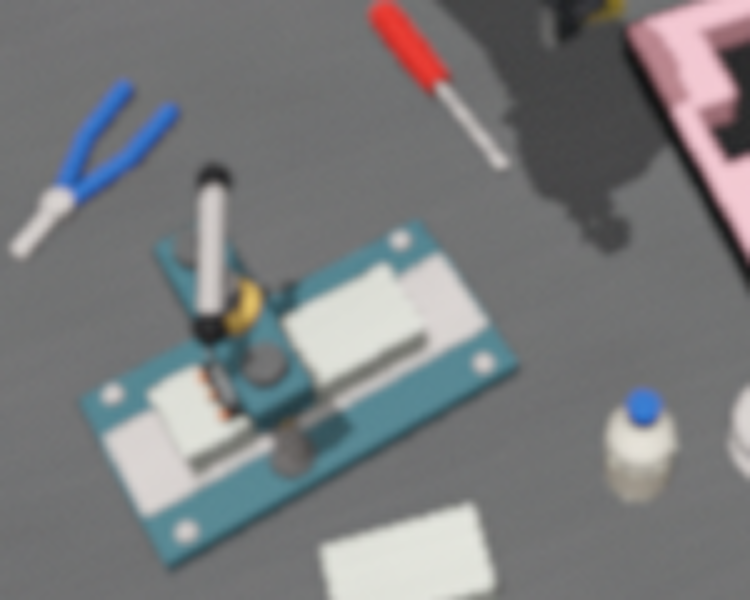

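View pics/t11z.png

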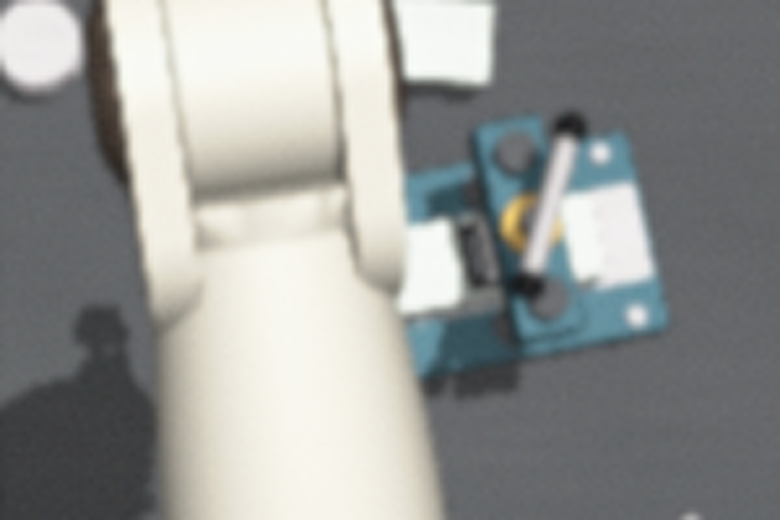

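The module is under the crosshead. In the wrist zoom its rear edge is at row 318, the sink's tail is at row 190 (columns 214–306), and the foot hangs at columns 228–296. Next I'll work out the residual error.

```bash
python3 - <<'E'
from h import *
d=np.load('w11.npz');K,T=d['K'],d['T']
im=cv2.imread('pics/w11.png')
cv2.imwrite('pics/w11zz.png',cv2.resize(im[205:310,205:300],None,fx=5.6,fy=5.6,interpolation=cv2.INTER_CUBIC))
Z=lambda q:(np.array(q,float)+.5)/2.5-.5+[150,150]
yaw=np.radians(-79.76); ux=np.array([np.cos(yaw),np.sin(yaw)]); uy=np.array([-ux[1],ux[0]]); p=np.array([.6079,-.1317])
P=lambda q,z:(lambda w:np.c_[(w[:,:2]-p)@ux,(w[:,:2]-p)@uy]*1000)(ray(Z(q),K,T,z))
print('screws',P([[169,133],[352.5,133]],.02))
print('bed corners',P([[152,99.5],[370.5,99.5]],.02))
print('tail',P([[214,190],[306,190]],.056)); print('top near front',P([[218,309],[303,309]],.056))
print('module',P([[224,318],[299,318]],.064))
print('columns z.04',P([[171,330],[211,330],[312,330],[352,330]],.04))
print('foot', P([[228,352],[296,352]],.07))
E
```

```text
screws [[-142.0823  -61.1972]
 [-141.9919   55.1694]]
bed corners [[-164.0706  -71.0477]
 [-163.9689   65.7163]]
tail [[-117.7992  -30.8394]
 [-117.7534   24.0254]]
top near front [[-37.8814 -29.8541]
 [-37.83    23.3793]]
module [[-36.4102 -25.7153]
 [-36.3651  20.5154]]
columns z.04 [[-12.8275 -62.0775]
 [-12.8015 -35.8213]
 [-12.7358  30.4852]
 [-12.7098  56.7491]]
foot [[-16.4073 -23.2536]
 [-16.3648  18.64  ]]
```

View pics/w11zz.png

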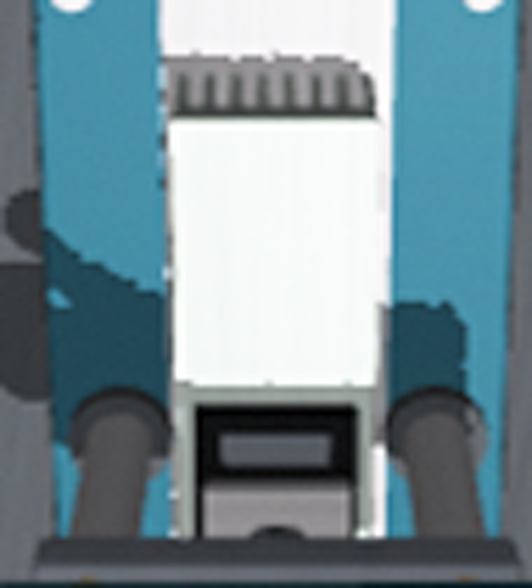

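The residual is about 3.3 mm short in x and about -0.5 mm in y, with yaw about 0.1°. One more small push.

apply_moves(
  rows=[
    [2, -14, -20, 0, 0, 0, 0.75],
    [2, -14, -40, 0, 0, 0, 0.75],
    [2, -14, -50, 0, 0, 0, 0.75],
    [2, -15, -50, 0, 0, 0, 0.75],
    [0, 0, -50, 0, 0, 0, 0.75],
    [0, 0, -40, 0, 0, 0, 0.75],
    [0, 0, -28, 0, 0, 0, 0.75],
    [0, 0, -16, 0, 0, 0, 0.75],
    [0, 0, 0, 0, 0, 0, 0.75],
    [0, 0, 0, 0, 0, 0, 0.75],
  ],
)

```text
time: 26.78
ee_pos: [0.5772, 0.0198, 0.0489]
tcp_rot: [179.9, 0.0, 100.2]
wrist_force: [-0.9, 0.1, 0.6]
opening: 0.0213
```

apply_moves(
  rows=[
    [1, -5, 0, 0, 0, 0, 0.75],
    [1.2, -6, 0, 0, 0, 0, 0.75],
    [1.2, -6, 0, 0, 0, 0, 0.75],
    [0.8, -4, 0, 0, 0, 0, 0.75],
    [0.6, -3, 0, 0, 0, 0, 0.75],
    [0.5, -3, 0, 0, 0, 0, 0.75],
    [0.5, -2.8, 0, 0, 0, 0, 0.75],
    [0, 0, 0, 0, 0, 0, 0.75],
    [0, 0, 0, 0, 0, 0, 0.75],
  ],
)

```text
time: 27.9
ee_pos: [0.5824, -0.0099, 0.0476]
tcp_rot: [-180.0, -0.0, 100.2]
wrist_force: [-0.7, 2.7, -0.3]
opening: 0.0214
```

apply_moves(
  rows=[
    [-0.9, 4.9, 0, 0, 0, 0, 0.75],
    [-3, 17, 15, 0, 0, 0, 0.6],
    [-4, 22, 50, 0, 0, 0, 0.3],
    [-3, 20, 60, 0, 0, 0, 0],
    [-3, 20, 60, 0, 0, 0, 0],
    [0, 0, 60, 0, 0, 0, 0],
    [0, 0, 50, 0, 0, 0, 0],
    [0, 0, 0, 0, 0, 0, 0],
    [0, 0, 0, 0, 0, 0, 0],
  ],
)

```text
time: 29.02
ee_pos: [0.5684, 0.0739, 0.3414]
tcp_rot: [180.0, 0.0, 100.2]
wrist_force: [0.6, 0.2, -0.5]
opening: 0.0854
```

```bash
python3 - <<'E'
from h import *
im,K,T=cam('wrist'); cv2.imwrite('pics/w12.png',im); np.savez('w12.npz',K=K,T=T)
cv2.imwrite('pics/w12zz.png',cv2.resize(im[180:310,190:315],None,fx=4.5,fy=4.5,interpolation=cv2.INTER_CUBIC))
E
```

```text
(no output)
```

View pics/w12zz.png

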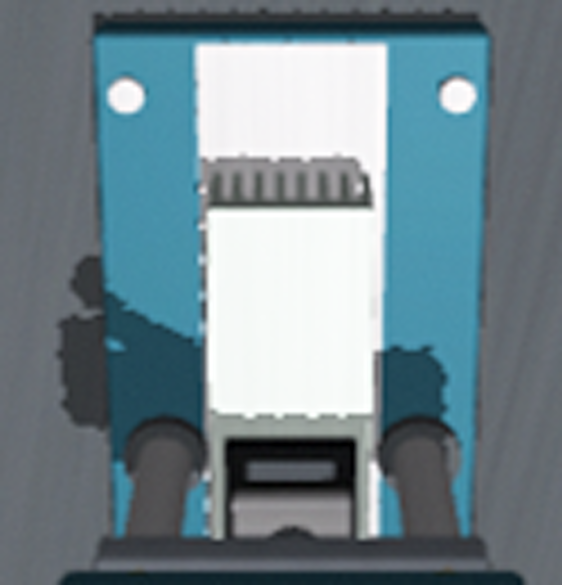

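Tail edge at zoom row 208 (columns 206–373), bed edge at row 36, screws at (126,97) and (457,97), module rear at row 438.

```bash
python3 - <<'E'
from h import *
d=np.load('w12.npz');K,T=d['K'],d['T']
Z=lambda q:(np.array(q,float)+.5)/4.5-.5+[190,180]
yaw=np.radians(-79.76); ux=np.array([np.cos(yaw),np.sin(yaw)]); uy=np.array([-ux[1],ux[0]]); p=np.array([.6079,-.1317])
P=lambda q,z:(lambda w:np.c_[(w[:,:2]-p)@ux,(w[:,:2]-p)@uy]*1000)(ray(Z(q),K,T,z))
print('screws',P([[126,97],[457.5,97]],.02))
print('bed corners',P([[95,36],[490,36]],.02), 'bottom z0',P([[95,14]],0))
print('tail',P([[206,208],[373,208]],.056), 'fin bottoms', P([[285,163]],.02));print('front',P([[210,400],[374,400]],.056))
print('module rear base',P([[226,438],[356,438]],.056),'top',P([[246,460]],.064))
print('columns z.03',P([[122,455],[208,455],[378,455],[463,455]],.03))
print('strip',P([[196,60],[386.5,60]],.02))
# top-camera: front end and bar from t11
K,T=calibration('top')['intrinsics'],calibration('top')['T']
E
```

```text
screws [[-141.7321  -61.1344]
 [-141.6354   55.3211]]
bed corners [[-163.872   -71.0916]
 [-163.7633   65.853 ]] bottom z0 [[-166.8672  -73.8344]]
tail [[-114.4081  -31.279 ]
 [-114.3584   23.9869]] fin bottoms [[-117.0658   -5.346 ]]
front [[-43.2147 -31.2468]
 [-43.1565  25.4551]]
module rear base [[-28.3567 -25.9354]
 [-28.3089  19.4127]] top [[-24.7046 -18.7243]]
columns z.03 [[ -5.2968 -66.2719]
 [ -5.2627 -34.2467]
 [ -5.1953  29.0691]
 [ -5.1616  60.732 ]]
strip [[-155.2059  -36.2631]
 [-155.1523   30.1245]]
```

The tail is at -115.5 (target -115), y is off by about -0.4 mm, and the sink is square. Next is the handle: move above the T-bar with the jaws across it (yaw about 163.4°).

apply_moves(
  rows=[
    [3.7, -15, 0, 0, 0, 6.3, 0],
    [3.7, -21, 0, 0, 0, 6.3, 0],
    [3.7, -23, 0, 0, 0, 6.3, 0],
    [3.7, -23, 0, 0, 0, 6.3, 0],
    [3.7, -23, 0, 0, 0, 6.3, 0],
    [3.7, -23, 0, 0, 0, 6.3, 0],
    [3.7, -23, 0, 0, 0, 6.3, 0],
    [3.7, -23, 0, 0, 0, 6.3, 0],
    [3.7, -21, 0, 0, 0, 6.3, 0],
    [3.4, -12, 0, 0, 0, 6.5, 0],
    [0, 0, 0, 0, 0, 0, 0],
    [0, 0, 0, 0, 0, 0, 0],
  ],
)

```text
time: 30.58
ee_pos: [0.6051, -0.1332, 0.3405]
tcp_rot: [-180.0, -0.1, 163.2]
wrist_force: [0.1, 0.4, 0.4]
opening: 0.0854
```

```bash
python3 - <<'E'
from h import *
o=get_obs(); print(o['q'],o['tcp_rot'])
im,K,T=cam('wrist'); cv2.imwrite('pics/w13.png',im); np.savez('w13.npz',K=K,T=T)
E
```

```text
[-12.4137  19.2447  37.4242 108.2555   0.005    4.3551] [-179.9992   -0.0761  163.2312]
```

View pics/w13.png

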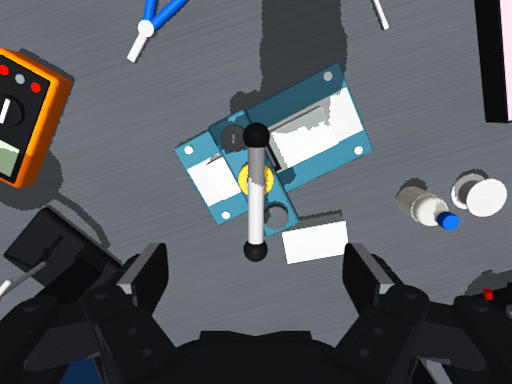

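The bar runs almost vertically in the image, from ball (257,134) to ball (255.5,251), in line with the jaw centre. The sink's rear shows on the bed at upper right.

```bash
python3 - <<'E'
from h import *
d=np.load('w13.npz');K,T=d['K'],d['T']
im=cv2.imread('pics/w13.png').max(2)
m=(im<45).astype(np.uint8); m[:100]=0;m[275:]=0;m[:,:240]=0;m[:,275:]=0
n,l,s,c=cv2.connectedComponentsWithStats(m); print(s[1:],c[1:])
w=ray([[256.5,134.5],[255.5,251]],K,T,.224); print(w, w.mean(0), np.linalg.norm(w[0]-w[1]), np.degrees(np.arctan2(*(w[1]-w[0])[[1,0]])))
E
```

```text
[[243 123  32  38 575]
 [274 167   1   2   2]
 [264 204  11   9  23]
 [244 241  23  20 326]] [[256.7391 136.1809]
 [274.     167.5   ]
 [268.2609 207.4783]
 [255.1196 251.0399]]
[[ 0.5561 -0.1168  0.224 ]
 [ 0.6543 -0.1472  0.224 ]] [ 0.6052 -0.132   0.224 ] 0.10278411365875573 -17.17480837743985
```

apply_moves(
  rows=[
    [0, 0.6, -20, 0, 0, 0, 0],
    [0, 0, -30, 0, 0, 0, 0],
    [0, 0, -30, 0, 0, 0, 0.2],
    [0, 0, -20, 0, 0, 0, 0.2],
    [0, 0, -12, 0, 0, 0, 0.3],
    [0, 0, -6, 0, 0, 0, 0.4],
    [0, 0, 0, 0, 0, 0, 0.5],
    [0, 0, 0, 0, 0, 0, 0.5],
  ],
)

```text
time: 31.62
ee_pos: [0.6056, -0.1331, 0.224]
tcp_rot: [180.0, 0.1, 163.4]
wrist_force: [1.8, -0.5, 0.4]
opening: 0.0424
```

apply_moves(
  grip_force=60,
  rows=[
    [0, 0, 0, 0, 0, 0, 0.7],
    [0, 0, 0, 0, 0, 0, 0.85],
    [0, 0, 0, 0, 0, 0, 1],
    [0, 0, 0, 0, 0, 0, 1],
    [0, 0, 0, 0, 0, 0, 1],
  ],
)

```text
time: 32.25
ee_pos: [0.6056, -0.1329, 0.2237]
tcp_rot: [180.0, 0.1, 163.4]
wrist_force: [1.1, 3.6, 5.6]
opening: 0.012
```

Gripped. I'll turn clockwise to just before the touch.

apply_moves(
  rows=[
    [0, 0, -0.3, 0, 0, -4, 1],
    [0, 0, -0.5, 0, 0, -7, 1],
    [0, 0, -0.5, 0, 0, -7, 1],
    [0, 0, -0.4, 0, 0, -7, 1],
    [0, 0, 0, 0, 0, 0, 1],
  ],
)

```text
time: 32.88
ee_pos: [0.6054, -0.1332, 0.222]
tcp_rot: [180.0, 0.0, 138.3]
wrist_force: [-0.1, 1.6, 5.7]
opening: 0.0124
```

```bash
python3 - <<'E'
from h import *
o=get_obs(); print(o['torque'],o['q'][5],o['wrist_force'])
E
```

```text
[ 0.3025  0.0146 -0.0833] 29.329879774185965 [-0.124   1.6258  5.7307]
```

apply_moves(
  rows=[
    [0, 0, -0.5, 0, 0, -7, 1],
    [0, 0, -0.5, 0, 0, -7, 1],
    [0, 0, -0.5, 0, 0, -7, 1],
    [0, 0, -0.5, 0, 0, -7, 1],
  ],
)

```text
time: 33.38
ee_pos: [0.6051, -0.1334, 0.2201]
tcp_rot: [180.0, 0.1, 110.1]
wrist_force: [-2.4, 0.2, 7.4]
opening: 0.0118
```

```bash
python3 - <<'E'
from h import *
o=get_obs(); print(o['torque'],o['tcp_rot'],o['wrist_force'])
im,K,T=cam('scene');cv2.imwrite('pics/s14z.png',cv2.resize(im[170:290,140:290],None,fx=5,fy=5,interpolation=cv2.INTER_CUBIC))
E
```

```text
[0.0806 0.3507 0.2063] [179.9974   0.0518 110.145 ] [-2.4329  0.2256  7.3671]
```

View pics/s14z.png

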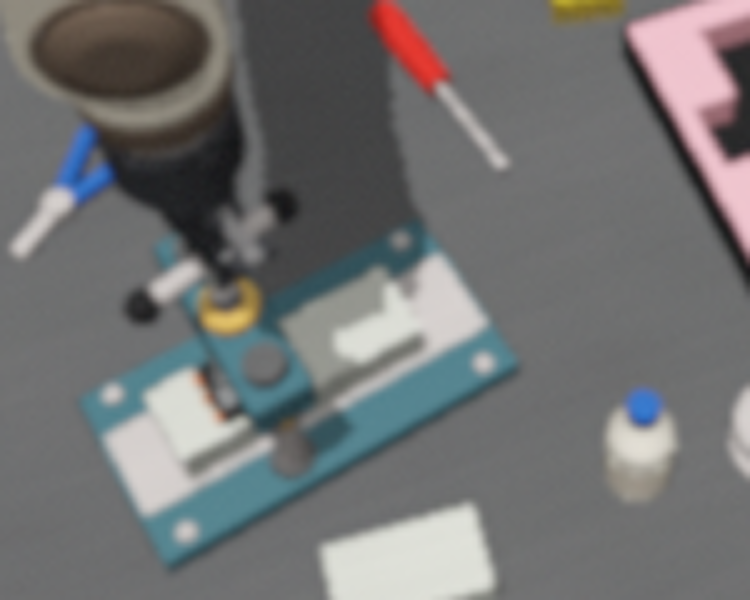

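The bar follows the jaws. The handle is at about 1.40 rad with a torque of about 0.21 N·m. I'll go on in steps while watching the torque.

apply_moves(
  rows=[
    [0, 0, -0.3, 0, 0, -5, 1],
    [0, 0, -0.3, 0, 0, -5, 1],
    [0, 0, -0.3, 0, 0, -5, 1],
    [0, 0, -0.4, 0, 0, -5, 1],
  ],
)

```text
time: 33.92
ee_pos: [0.6049, -0.1334, 0.2188]
tcp_rot: [-180.0, 0.1, 90.2]
wrist_force: [-4.6, 0.2, 8.0]
opening: 0.0121
```

```bash
python3 - <<'E'
from h import *
o=get_obs(); print(o['torque'],o['tcp_rot'],o['wrist_force'])
E
```

```text
[-0.0012  0.6756  0.2529] [-179.9909    0.0532   90.206 ] [-4.6243  0.2244  7.9792]
```

apply_moves(
  rows=[
    [0, 0, -0.3, 0, 0, -5, 1],
    [0, 0, -0.3, 0, 0, -5, 1],
    [0, 0, -0.4, 0, 0, -5, 1],
  ],
)

```text
time: 34.3
ee_pos: [0.6047, -0.1334, 0.2179]
tcp_rot: [-180.0, 0.1, 75.2]
wrist_force: [-4.5, 1.1, 8.2]
opening: 0.0119
```

```bash
python3 - <<'E'
from h import *
o=get_obs(); print(o['torque'],o['tcp_rot'],o['wrist_force'])
E
```

```text
[0.0254 0.9243 0.3044] [-179.9852    0.0578   75.2096] [-4.5098  1.0635  8.1943]
```

apply_moves(
  rows=[
    [0, 0, -0.3, 0, 0, -5, 1],
    [0, 0, -0.3, 0, 0, -5, 1],
    [0, 0, -0.4, 0, 0, -5, 1],
  ],
)

```text
time: 34.67
ee_pos: [0.6045, -0.1333, 0.2169]
tcp_rot: [-180.0, 0.1, 60.2]
wrist_force: [-6.8, 1.1, 8.6]
opening: 0.0115
```

```bash
python3 - <<'E'
from h import *
o=get_obs(); print(o['torque'],o['tcp_rot'],o['wrist_force'])
E
```

```text
[0.1403 1.1354 0.3986] [-179.9769    0.0615   60.2154] [-6.7687  1.1471  8.5549]
```

apply_moves(
  rows=[
    [0, 0, -0.3, 0, 0, -5, 1],
    [0, 0, -0.2, 0, 0, -3, 1],
    [0, 0, 0, 0, 0, 0, 1],
  ],
)

```text
time: 35.05
ee_pos: [0.6044, -0.1333, 0.2163]
tcp_rot: [-180.0, 0.1, 52.3]
wrist_force: [-7.1, 1.5, 8.9]
opening: 0.0123
```

```bash
python3 - <<'E'
from h import *
o=get_obs(); print(o['torque'],o['tcp_rot'],o['wrist_force'])
im,K,T=cam('scene');cv2.imwrite('pics/s15z.png',cv2.resize(im[170:290,140:290],None,fx=5,fy=5,interpolation=cv2.INTER_CUBIC))
E
```

```text
[0.191  1.1788 0.1814] [-179.9703    0.0671   52.3305] [-7.1317  1.4934  8.9207]
```

View pics/s15z.png

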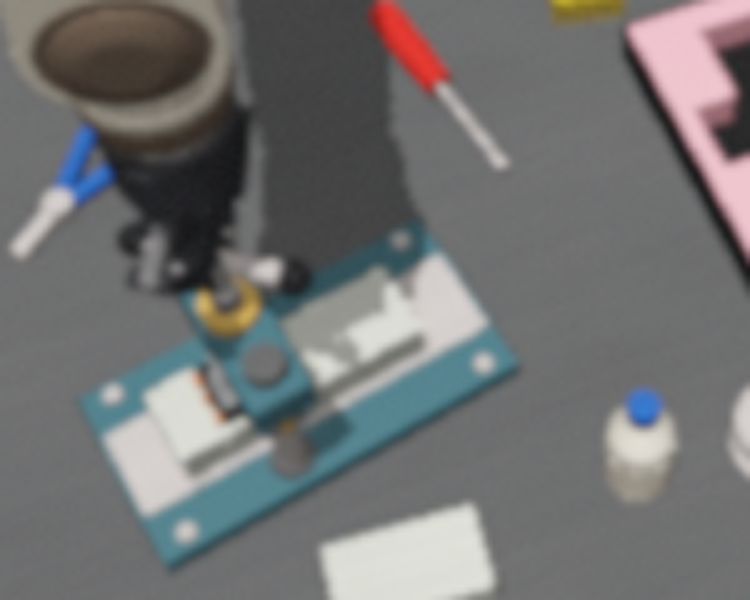

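Torque rose 0.21 → 0.25 → 0.30 → 0.40 N·m, and the handle is at about 2.40 rad, so roughly 0.8 rad past touch. I'll let go and back off.

apply_moves(
  rows=[
    [0, 0, 0, 0, 0, 0, 0.8],
    [0, 0, 0, 0, 0, 0, 0.5],
    [0, 0, 0, 0, 0, 0, 0.2],
    [0, 0, 0, 0, 0, 0, 0.2],
    [0, 0, 10, 0, 0, 0, 0.2],
    [0, 0, 30, 0, 0, 0, 0],
    [0, 0, 40, 0, 0, 0, 0],
    [-15, 0, 40, 0, 0, 0, 0],
    [-30, 0, 20, 0, 0, 0, 0],
    [-30, 0, 0, 0, 0, 0, 0],
    [-20, 0, 0, 0, 0, 0, 0],
    [0, 0, 0, 0, 0, 0, 0],
    [0, 0, 0, 0, 0, 0, 0],
  ],
)

```text
time: 36.72
ee_pos: [0.5108, -0.1331, 0.3559]
tcp_rot: [180.0, -0.0, 52.4]
wrist_force: [-0.1, 0.2, -0.4]
opening: 0.0856
```

```bash
python3 - <<'E'
from h import *
im,K,T=cam('wrist'); cv2.imwrite('pics/w16.png',im); np.savez('w16.npz',K=K,T=T)
im,K,T=cam('scene');cv2.imwrite('pics/s16.png',im);cv2.imwrite('pics/s16z.png',cv2.resize(im[170:290,140:290],None,fx=5,fy=5,interpolation=cv2.INTER_CUBIC))
E
```

```text
(no output)
```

View pics/w16.png

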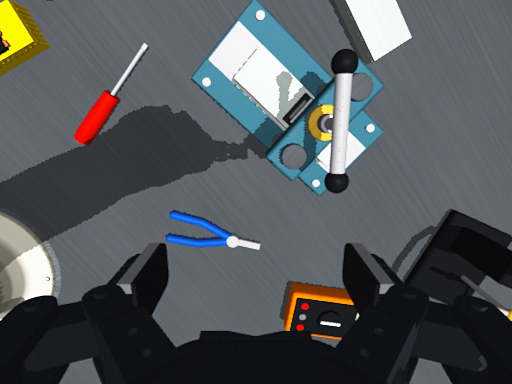

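View pics/s16z.png

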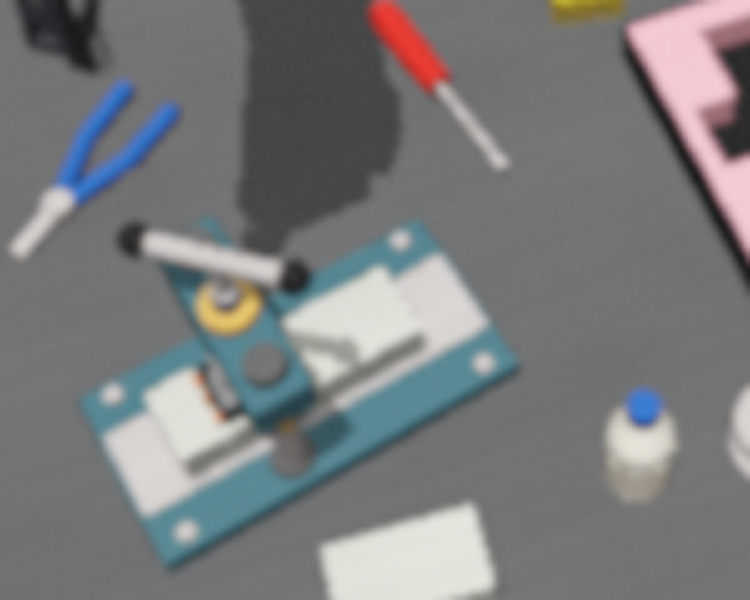

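Gripper clear. The bar runs from ball (344,61) to (336,182) in the wrist view. I'll measure the final handle angle from it and from the scene view.

```bash
python3 - <<'E'
from h import *
d=np.load('w16.npz');K,T=d['K'],d['T']
w=ray([[344,61],[336.5,182.5]],K,T,.217); v=w[0]-w[1]; a=np.degrees(np.arctan2(v[1],v[0])); print(w.mean(0),np.linalg.norm(v),a)
def hand(a): return np.radians((10.24-a)%180), 
print(hand(a))
K,T=calibration('scene')['intrinsics'],calibration('scene')['T']
Z=lambda q:(np.array(q,float)+.5)/5-.5+[140,170]
w=ray(Z([[133,239],[293,275]]),K,T,.217); v=w[0]-w[1]; a=np.degrees(np.arctan2(v[1],v[0])); print(w.mean(0),np.linalg.norm(v),a,hand(a))
P=np.array([.6051,-.1332])
# sink ends in scene vs bed ends along image
f=ray(Z([[145,398],[186,465]]),K,T,.056); t=ray(Z([[383,266],[424,330]]),K,T,.056); print(f,t)
yaw=np.radians(-79.7); ux=np.array([np.cos(yaw),np.sin(yaw)])
b=ray(Z([[80,400],[168,565],[425,222],[518,368]]),K,T,.02)
print('front',(f[:,:2]@ux),'tail',t[:,:2]@ux,'bed',b[:,:2]@ux)
E
```

```text
[ 0.6048 -0.1323  0.217 ] 0.10260767777798276 53.29143854586888
(np.float64(2.3902033032443812),)
[ 0.6037 -0.1321  0.217 ] 0.10025010864874183 -126.20249768966019 (np.float64(2.3813708243293266),)
[[ 0.5924 -0.2017  0.056 ]
 [ 0.6484 -0.1891  0.056 ]] [[ 0.5572 -0.0236  0.056 ]
 [ 0.6146 -0.0139  0.056 ]]
front [0.3044 0.302 ] tail [0.1229 0.1236] bed [0.3412 0.3403 0.0717 0.076 ]
```

Both views give a handle angle of about 2.39 rad, which is 0.82 past touch. The scene view puts the sink origin at -24 mm (ideal -25). Handing in.

```bash
python3 - <<'E'
from workcell import *
print(get_obs()['time'],get_obs()['wrist_force']); print(job_done())
E
```

```text
36.825 [0.12964814 0.42645005 0.52970572]
the job is handed in; nothing more can be done
None
```

The heat sink is in the press with the module under the foot. The foot is clamped firmly, and I handed the job in at 36.8 s with the gripper clear of everything.

- **Placing:** I lifted the sink out of the tray, set it down at the press mouth and let go. The wrist camera then showed it about 3.6 mm off to one side, so I regripped it briefly at its middle to centre it and let go again.
- **Sliding in:** I pushed it in from its tail with two fingers, then added a 3 mm correcting push. Push forces stayed around 5 N or less at every reading, with no sign of a knock against the columns.
- **Module position:** Sideways it is off by about 0.4 mm, and it is square to within about 0.6°. Along the press, the wrist view puts it about 0.5 mm short and the scene view about 1 mm too far in, so the two disagree by about 1.5 mm, within camera accuracy.
- **Clamping:** The turning torque rose from 0.21 to 0.40 N·m as I turned the handle clockwise. After letting go, two views gave 2.39 and 2.38 rad, about 0.8 rad past the touch and well short of the stop at about 3.1.
- **Not checked:** Only the bystanders visible in the last pictures were looked at, by eye, and none appeared moved. The foot touching the module could not be seen directly; it rests on the torque rise and the handle angle.

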